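Coasters under the tea cups, teapot off the warmer

TASK

Tea for the meeting: give every tea cup its own coaster, taken from the top of the spring dispenser, laid flat on the desk, with the cup standing upright in the middle of it; leave the spare coasters in the dispenser. Lift the teapot by its handle off the warmer, keeping it level, and set it down gently in the middle of the cork trivet, and switch the warmer off at its rocker. Do not push the other things on the desk about.

Things in the scene. Friction and masses are not known exactly. Their poses are not given: they have to be found in the camera images.
- dispenser: Coaster dispenser, fixed: black base 125 x 95 x 22 mm, four steel corner angles up to 75 mm around the stack of coasters (inside 100 x 70 mm, long side along x; the middle 68 mm of the long sides and 40 mm of the short ends are open for fingers). A sprung platform (56 N/m) under the stack rises 7 mm per coaster taken, bringing the next to the same height. origin: centre of the underside, z up. 
- dispenser_top (a point): Where the top face of the top coaster settles, 78 mm above the desk (give or take 2 mm); the top coaster stands about 3 mm proud of the corner angles. Pressing on the stack pushes it down softly by at most 10 mm.
- rocker (a joint): Rocker switch of the tea warmer, rad: +0.2 = on (its end towards the warmer's +x is raised), -0.2 = off (that end pressed fully down). It stays where it is put; about 3 N on the raised end moves it, then it meets a hard stop.
- rocker_pivot (a point): Hinge in the middle of the rocker, 45 mm above the desk, 9 mm above the warmer's top face. The rocker is a grey bar 40 mm long along the warmer's x, 20 mm wide, top face 4 mm above this point; when on, the end 20 mm to +x is raised, its top about 8 mm above this point. Press it down 14 to 18 mm to +x of the pivot.
- warmer: Electric tea warmer, fixed: black base 140 (x) x 200 (y) x 36 mm with a round steel hot plate (120 mm across, top at 45 mm, centred 35 mm to +y) and the rocker switch on its top face, 78 mm to -y of the middle. origin: centre of the underside, z up. 
- plate_top (a point): Centre of the warmer's hot plate, on its top face.
- trivet: Round cork trivet, 120 mm across, 8 mm thick, fixed on the desk just on the robot's side of the warmer. origin: centre of the underside, z up. 
- teapot: Filled white teapot, about 0.7 kg, 104 mm across, 80 mm to the shoulder, lid knob up to 103 mm, spout along its +x to 90 mm. A dark overhead bar handle, 12 mm thick, arches over the lid: its level part runs 60 mm along x, centred over the pot at 150 mm; pinch it from above, fingers closing along the teapot's y. origin: centre of the underside, z up. 
- teapot_handle (a point): Middle of the teapot's overhead handle bar, on the bar's axis, 150 mm above the pot's underside.
- platform (a joint): Height of the dispenser's sprung platform, m: 0 with five coasters on it, +0.007 for each one taken.
- coaster1: Oblong wooden coaster, 96 (x) x 66 (y) x 7 mm, 40 g; starts as number 1 from the top of the stack in the dispenser. All five are alike. origin: centre of the underside, z up. 
- coaster2: Oblong wooden coaster, 96 (x) x 66 (y) x 7 mm, 40 g; starts as number 2 from the top of the stack in the dispenser. All five are alike. origin: centre of the underside, z up. 
- coaster3: Oblong wooden coaster, 96 (x) x 66 (y) x 7 mm, 40 g; starts as number 3 from the top of the stack in the dispenser. All five are alike. origin: centre of the underside, z up. 
- coaster4: Oblong wooden coaster, 96 (x) x 66 (y) x 7 mm, 40 g; starts as number 4 from the top of the stack in the dispenser. All five are alike. origin: centre of the underside, z up. 
- coaster5: Oblong wooden coaster, 96 (x) x 66 (y) x 7 mm, 40 g; starts as number 5 from the top of the stack in the dispenser. All five are alike. origin: centre of the underside, z up. 
- cup1: White handleless tea cup, empty, 60 mm across with straight sides, 52 mm high, wall 3.5 mm, thick base, foot 56 mm across, about 160 g; starts upright on the bare desk. Two or three of the three cups are there (None if absent). origin: centre of the underside, z up. 
- cup2: White handleless tea cup, empty, 60 mm across with straight sides, 52 mm high, wall 3.5 mm, thick base, foot 56 mm across, about 160 g; starts upright on the bare desk. Two or three of the three cups are there (None if absent). origin: centre of the underside, z up. 
- cup3: White handleless tea cup, empty, 60 mm across with straight sides, 52 mm high, wall 3.5 mm, thick base, foot 56 mm across, about 160 g; starts upright on the bare desk. Two or three of the three cups are there (None if absent). origin: centre of the underside, z up. 
- mouse: Bystander: grey computer mouse 105 (x) x 60 (y) x 30 mm, on the robot's side of the dispenser. origin: centre of the underside, z up. 
- stapler: Bystander: black stapler 130 (x) x 36 (y) x 47 mm, at the back. origin: centre of the underside, z up. 
- tea_tin: Bystander: round metal tea tin, 71 mm across, 102 mm high, at the back. origin: centre of the underside, z up. 
Not all that is in view belongs to the job. There is more than one size of the teapot; the one meant has the size given above.

How it is judged:
At the end, for the whole second after the job is handed in: Each cup stands upright, at rest, within 15 mm of the middle of its own coaster, which lies flat on the desk; all other coasters are stacked in the dispenser; the teapot stands upright within 25 mm of the trivet's middle; the rocker is off (below -0.12 rad) ((((horizontal distance between cup1 and coaster1 below 0.015 m and z of cup1 in the frame of coaster1 between 0.004 and 0.01 m) and (height (world z) of coaster1 below 0.006 m and angle between coaster1's own z axis and vertical below 0.06 rad)) or ((horizontal distance between cup1 and coaster2 below 0.015 m and z of cup1 in the frame of coaster2 between 0.004 and 0.01 m) and (height (world z) of coaster2 below 0.006 m and angle between coaster2's own z axis and vertical below 0.06 rad)) or ((horizontal distance between cup1 and coaster3 below 0.015 m and z of cup1 in the frame of coaster3 between 0.004 and 0.01 m) and (height (world z) of coaster3 below 0.006 m and angle between coaster3's own z axis and vertical below 0.06 rad))) and angle between each of cup1, cup2, cup3's own z axis and vertical below 0.08 rad and linear speed of each of cup1, cup2, cup3 below 0.03 m/s and (((horizontal distance between cup2 and coaster1 below 0.015 m and z of cup2 in the frame of coaster1 between 0.004 and 0.01 m) and (height (world z) of coaster1 below 0.006 m and angle between coaster1's own z axis and vertical below 0.06 rad)) or ((horizontal distance between cup2 and coaster2 below 0.015 m and z of cup2 in the frame of coaster2 between 0.004 and 0.01 m) and (height (world z) of coaster2 below 0.006 m and angle between coaster2's own z axis and vertical below 0.06 rad)) or ((horizontal distance between cup2 and coaster3 below 0.015 m and z of cup2 in the frame of coaster3 between 0.004 and 0.01 m) and (height (world z) of coaster3 below 0.006 m and angle between coaster3's own z axis and vertical below 0.06 rad))) and (((horizontal distance between cup3 and coaster1 below 0.015 m and z of cup3 in the frame of coaster1 between 0.004 and 0.01 m) and (height (world z) of coaster1 below 0.006 m and angle between coaster1's own z axis and vertical below 0.06 rad)) or ((horizontal distance between cup3 and coaster2 below 0.015 m and z of cup3 in the frame of coaster2 between 0.004 and 0.01 m) and (height (world z) of coaster2 below 0.006 m and angle between coaster2's own z axis and vertical below 0.06 rad)) or ((horizontal distance between cup3 and coaster3 below 0.015 m and z of cup3 in the frame of coaster3 between 0.004 and 0.01 m) and (height (world z) of coaster3 below 0.006 m and angle between coaster3's own z axis and vertical below 0.06 rad))) and ((horizontal distance between coaster1 and dispenser below 0.012 m and height (world z) of coaster1 between 0.02 and 0.095 m and angle between coaster1's own z axis and vertical below 0.15 rad) or (horizontal distance between cup1 and coaster1 below 0.015 m and z of cup1 in the frame of coaster1 between 0.004 and 0.01 m) or (horizontal distance between cup2 and coaster1 below 0.015 m and z of cup2 in the frame of coaster1 between 0.004 and 0.01 m) or (horizontal distance between cup3 and coaster1 below 0.015 m and z of cup3 in the frame of coaster1 between 0.004 and 0.01 m)) and ((horizontal distance between coaster2 and dispenser below 0.012 m and height (world z) of coaster2 between 0.02 and 0.095 m and angle between coaster2's own z axis and vertical below 0.15 rad) or (horizontal distance between cup1 and coaster2 below 0.015 m and z of cup1 in the frame of coaster2 between 0.004 and 0.01 m) or (horizontal distance between cup2 and coaster2 below 0.015 m and z of cup2 in the frame of coaster2 between 0.004 and 0.01 m) or (horizontal distance between cup3 and coaster2 below 0.015 m and z of cup3 in the frame of coaster2 between 0.004 and 0.01 m)) and ((horizontal distance between coaster3 and dispenser below 0.012 m and height (world z) of coaster3 between 0.02 and 0.095 m and angle between coaster3's own z axis and vertical below 0.15 rad) or (horizontal distance between cup1 and coaster3 below 0.015 m and z of cup1 in the frame of coaster3 between 0.004 and 0.01 m) or (horizontal distance between cup2 and coaster3 below 0.015 m and z of cup2 in the frame of coaster3 between 0.004 and 0.01 m) or (horizontal distance between cup3 and coaster3 below 0.015 m and z of cup3 in the frame of coaster3 between 0.004 and 0.01 m)) and horizontal distance between each of coaster4, coaster5 and dispenser below 0.012 m and height (world z) of coaster4 between 0.02 and 0.095 m and angle between each of coaster4, coaster5's own z axis and vertical below 0.15 rad and height (world z) of coaster5 between 0.02 and 0.095 m and horizontal distance between teapot and trivet below 0.025 m and height (world z) of teapot between 0.005 and 0.012 m and angle between teapot's own z axis and vertical below 0.06 rad and linear speed of teapot below 0.02 m/s and value of joint rocker below -0.12 rad); the robot touches nothing.
It fails at once if the teapot is tipped by more than 25 degrees (angle between teapot's own z axis and vertical above 0.44 rad).
It fails at once if the teapot is let fall onto the trivet from more than about 1 cm (horizontal distance between teapot and trivet below 0.06 m and contact force between the fingers and teapot below 0.5 N and linear speed of teapot above 0.45 m/s).
It fails at once if the mouse, stapler or tea tin is pushed more than 3 cm from its place (distance of any of mouse, stapler, tea_tin from where it was at the start of the episode above 0.03 m).
Of cup1, cup2, cup3 only 2 to 3 are there at a start; the rules pass over those that are not, and their reading is None.
At some moment in a run one of cup1, cup2, cup3 may be knocked a few centimetres aside while the robot is not near it.
It also fails if it takes over 210 s, if anything falls off the work surface, if the arm or the gripper's body presses on something with over 40 N, if the wrist force passes 120 N, or if a joint passes its speed limit or range.

ROBOT

A 7-joint arm with a two-finger parallel gripper is mounted at the origin on the work surface. World frame = base frame: x ahead of the robot, y to its left, z up, the work surface at z = 0. Lengths are in m, angles in rad, forces in N, time in s.
With the tool pointing down it reaches from about 0.425 to 0.925 m from the base axis. Payload 6.8 kg.
Tool frame: the origin (TCP) lies on the centre line of the jaws, within the pads' length; the fingertips stand 8 mm ahead of it and the grasp point (between the pads) lies 11 mm behind it (bot.tips_ahead is the distance from the TCP to the fingertips, in m); z points along the fingers, y is the line along which they close (so a half turn about z gives the same grasp; the last joint's range is limited). The gripper opens to 85 mm and grips with 20 to 120 N. Pads are 22 mm wide; open, the fingers measure 114 mm over their backs; the gripper's body (76 mm by 85 mm) begins 54 mm behind the grasp point. The pads swing forward as they close: fully open they stand 13 mm farther back than shut.
Start: joints at [1.227, 0.477, 0.022, 1.555, -0.011, 1.109, -0.083], TCP at [0.158, -0.656, 0.239] pointing down, gripper open.
Joint ranges: [-2.96, 2.96], [-0.34, 2.1], [-1.41, 1.46], [0.24, 2.44], [-1.37, 4.51], [0.17, 1.92], [-2.96, 2.96]. Speed limits (rad/s): [2.39, 2.39, 3.14, 3.14, 3.14, 3.14, 3.14].

INTERFACE

Orientations are given as a unit quaternion [w, x, y, z].
In Python, from station import bot gives the robot as it stands.
- The arm moves only by the tool send_rows, never from a script. Its argument "deltas" is text: rows parted by semicolons, each of 4 numbers parted by spaces: the shift along the tool's x, y, z in m, then the turn about the tool's z in degrees. In form: x y z spin; .... A call has 1 to 5 rows; each row is the pose to reach, as a shift and turn from the pose commanded when the call began, along the tool's axes at that moment; what a row does not reach only later rows make up. A row lasts 1/10 s, in which the tool goes at most 50 mm and 8.59 degrees, less where a joint would pass 70% of its speed; a pose out of reach is approached as far as the arm can. A call with a gripper value outside its range is refused whole. "claw" is the opening, from 0 (shut) to 1 (fully open), set as the call begins (left out, the last holds). The fingers move at their own pace and stop on an object; "force" is the grip in N (left out, the last holds). Time passes only in rows, so rows that repeat a pose let the fingers close. It gives the time, the measured TCP pose, the force, the opening and the grip force at its end, in the units of the state.
- bot.get_obs(): the state, without advancing time (a new reading comes with each control period).
- bot.read_camera(name): name is "side" or "top" or "wrist"; returns a dict with "img" (420x560x3 uint8, red, green, blue), "depth" (420x560 float32, m along the optical axis (not along the pixel's ray), 0 where there is no reading), "fx", "fy", "cx", "cy" (pixels), "camera_from_world" (4x4, takes a point from world to camera coordinates). Camera axes: x right, y up, looking along -z (the intrinsics and any distortion apply to the point x, -y, -z); pixel columns grow to the right and rows downward; lengths in m; the calibration is good to about 2 mm. A picture is of the moment at which its call begins.
- bot.hand_in(): hands the job in; it is judged then, once.
Trained networks look in a picture, given as the dict that the camera call returned (one of the last four; its "shot" number tells which), for a name from the list of things; names that differ only in an ending like _2 or _b are one class to them, and where a whole thing is asked for, a point or a joint stands for the part that bears it (a point fixed in the world has none). Each returns a list of dicts, best first, with "confidence" (0 to 1); they miss things now and then, are a little off and sometimes report something else, mostly with a low value. They report only what shows in the picture. A call takes as long as a camera call. They do not tell look-alikes from the thing itself.
- bot.masks_of(picture, query): "mask" (420x560 bool, what is visible of it).
- bot.landmark_of(picture, query): "xyz" ([x, y, z] in m, in world coordinates, good to about 4 mm: a listed point, or the origin of a listed thing).
The state is a dict: "t": time; "q": joint angles; "joint_vel": joint speeds; "joint_torque": joint torques, N m; "eef_pos": TCP position; "tool_rot": TCP orientation; "contact_force": force on the tool from outside, world axes, zero at the start; "torque": the same for the moment, N m; "gripper_width": opening from 0.0 (shut) to 1.0 (fully open); "grasp_force": force on a finger pad.
Only numpy, scipy, OpenCV 4.12 (cv2) and the standard library are available. Lean on these libraries where they do the work, as an engineer would, in place of code of your own. Each camera call takes 0.05 s, during which the arm holds its last target. There are 200 camera calls.

## Working session

There is one attempt and no reset: what is moved stays moved. The work goes in short steps, Python scripts to look and compute and a tool call to move; the robot and the scene stay as the last step left them, time stands still between calls to the robot, and variables do not carry over. Pictures are saved under pics/ and viewed, at most 14 in all, crops included, and the job is handed in when it is done.

Besides the shell and the picture viewer there is one more tool, called after "Call:" as name(argument=value, ...) on one line, values as JSON. send_rows: Moves the arm, as the interface text tells. Its arguments: {"type":"object","properties":{"deltas":{"type":"string"},"claw":{"type":"number"},"force":{"type":"number"}},"required":["deltas"]}

```bash
mkdir -p pics; ls
cat > h.py <<'E'
import numpy as np,cv2
from station import bot
def save(p,n,crop=None,s=1):
    im=p["img"][:,:,::-1]
    if crop: r0,r1,c0,c1=crop; im=im[r0:r1,c0:c1]
    if s!=1: im=cv2.resize(im,None,fx=s,fy=s,interpolation=cv2.INTER_CUBIC)
    cv2.imwrite("pics/"+n,im)
def cloud(p):
    d=p["depth"];v,u=np.indices(d.shape)
    x=(u-p["cx"])/p["fx"]*d;y=-(v-p["cy"])/p["fy"]*d
    P=np.stack([x,y,-d,np.ones_like(d)],-1)@np.linalg.inv(p["camera_from_world"]).T
    P=P[...,:3];P[d==0]=np.nan;return P
def px(p,X):
    c=p["camera_from_world"]@np.append(X,1);return (p["cx"]+p["fx"]*c[0]/-c[2],p["cy"]+p["fy"]*c[1]/c[2])
E
python3 - <<'E'
from h import *
o=bot.get_obs();print({k:np.round(v,3) for k,v in o.items()})
ps={n:bot.read_camera(n) for n in("top","side")}
cv2.imwrite("pics/a.png",ps["top"]["img"][:,:,::-1]);cv2.imwrite("pics/b.png",ps["side"]["img"][:,:,::-1])
for n,p in ps.items():
  print(n,np.round(np.linalg.inv(p["camera_from_world"])[:3,3],2))
  for q in ["dispenser","dispenser_top","rocker_pivot","plate_top","trivet","teapot","teapot_handle","cup1","mouse","stapler","tea_tin","warmer"]:
    for r in bot.landmark_of(p,q)[:5]: print(q,round(r["confidence"],2),np.round(r["xyz"],3),np.round(px(p,r["xyz"])))
E
```

```text
pics
{'t': np.float64(0.0), 'q': array([ 1.227,  0.478,  0.022,  1.556, -0.011,  1.109, -0.083]), 'joint_vel': array([-0.001, -0.001,  0.001, -0.   ,  0.002,  0.001,  0.001]), 'joint_torque': array([ 1.0000e-03, -5.9644e+01,  1.6080e+00, -2.8120e+01,  1.2000e-02,
        9.0000e-03, -0.0000e+00]), 'eef_pos': array([ 0.158, -0.656,  0.238]), 'tool_rot': array([-0.001,  0.993,  0.118, -0.   ]), 'contact_force': array([ 0.423, -0.326,  0.004]), 'torque': array([-0.048, -0.016, -0.02 ]), 'grasp_force': np.float64(0.0), 'gripper_width': np.float64(1.0)}
top [ 0.29 -0.03  1.51]
dispenser 0.97 [ 0.572  0.33  -0.003] [163. 191.]
rocker_pivot 0.74 [ 0.555 -0.398  0.046] [414. 192.]
plate_top 0.82 [ 0.552 -0.281  0.045] [372. 194.]
trivet 0.69 [ 0.397 -0.304  0.004] [380. 249.]
trivet 0.55 [0.571 0.333 0.074] [155. 187.]
teapot 0.95 [ 0.557 -0.284  0.044] [374. 192.]
teapot 0.89 [ 0.365 -0.44  -0.001] [427. 260.]
teapot 0.45 [0.416 0.347 0.   ] [155. 244.]
teapot_handle 0.97 [ 0.194 -0.287  0.192] [390. 326.]
teapot_handle 0.75 [ 0.555 -0.281  0.194] [382. 182.]
cup1 0.88 [0.652 0.01  0.001] [
[... 833 characters left out ...]
apot_handle 0.94 [ 0.193 -0.286  0.194] [413. 143.]
teapot_handle 0.89 [ 0.369 -0.438  0.115] [346. 133.]
teapot_handle 0.59 [ 0.556 -0.286  0.195] [271. 124.]
cup1 0.59 [ 0.484 -0.066  0.004] [276. 238.]
cup1 0.57 [0.429 0.1   0.001] [282. 291.]
cup1 0.57 [0.646 0.011 0.002] [203. 247.]
cup1 0.43 [0.57  0.331 0.057] [179. 345.]
mouse 0.8 [ 0.411  0.35  -0.002] [260. 393.]
mouse 0.61 [ 0.762 -0.061  0.004] [169. 220.]
stapler 0.95 [ 0.763  0.173 -0.001] [127. 286.]
stapler 0.67 [0.573 0.334 0.073] [176. 340.]
tea_tin 0.57 [ 0.764 -0.062  0.005] [169. 219.]
warmer 0.77 [ 0.558 -0.318 -0.002] [271. 179.]
warmer 0.43 [ 0.762 -0.063  0.004] [170. 219.]
warmer 0.42 [0.412 0.348 0.001] [260. 391.]
```

View pics/a.png

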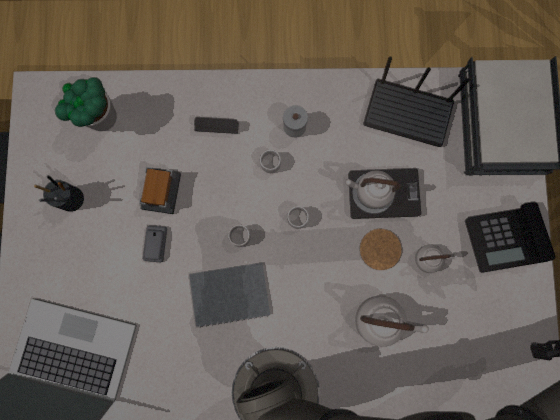

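View pics/b.png

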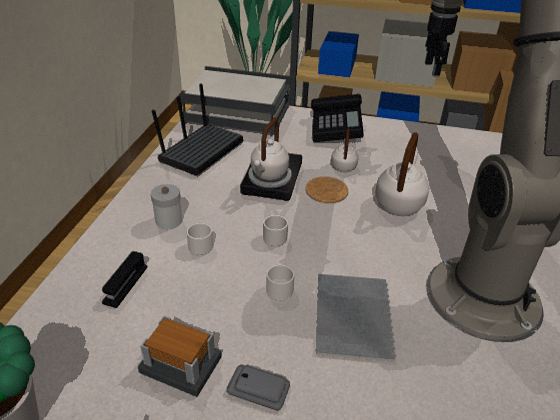

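The three cups are at top pixels (270,161), (298,217) and (239,236). The teapot candidates are:
- **On the warmer**, top (375,191): handle 0.194, base 0.045, so 150 mm.
- **Small**, top (430,258): handle at 115 mm.
- **Large**, top (383,321): handle at 194 mm.

The one on the warmer fits the given size. I'll confirm it with a crop and measure yaws.

Run:
```python
from h import *
p=bot.read_camera("top");s=bot.read_camera("side");print(bot.tips_ahead)
im=np.hstack([cv2.resize(x["img"][a:b,c:d],(400,340),interpolation=cv2.INTER_CUBIC) for x,(a,b,c,d) in((p,(150,285,330,490)),(s,(100,230,230,390)))])
cv2.imwrite("pics/c.png",im[:,:,::-1])
for nm,c in(("top",p),("side",s)):
  P=cloud(c)
  def rect(sel,n):
    q=P[sel];q=q[~np.isnan(q[:,0])]
    if len(q)<15: print(nm,n,len(q));return
    r=cv2.minAreaRect((q[:,:2]*1000).astype(np.float32));print(nm,n,len(q),"z",np.round(np.percentile(q[:,2],[5,50,95]),3),np.round(r[0]),np.round(r[1]),round(r[2],1))
  X,Y,Z=P[...,0],P[...,1],P[...,2]
  box=lambda x,y,z:(abs(X-x[0])<x[1])&(abs(Y-y[0])<y[1])&(Z>z[0])&(Z<z[1])
  rect(box((.57,.07),(.33,.08),(.07,.09)),"stack top")
  rect(box((.556,.1),(-.285,.1),(.185,.21)),"handle bar")
  rect(box((.556,.1),(-.318,.14),(.028,.040)),"warmer")
  rect(box((.556,.04),(-.398,.03),(.041,.07)),"rocker")
  rect(box((.397,.07),(-.305,.07),(.004,.02)),"trivet")
  for x,y in((.65,.01),(.485,-.065),(.429,.1)): rect(box((x,.05),(y,.05),(.044,.06)),"cup")
```

```text
0.008
top stack top 860 z [0.072 0.078 0.083] [572. 333.] [ 78. 106.] 80.8
top handle bar 148 z [0.189 0.199 0.205] [ 558. -282.] [83. 14.] 81.0
top warmer 1538 z [0.03  0.035 0.039] [ 558. -318.] [140. 201.] 1.9
top rocker 131 z [0.041 0.047 0.054] [ 556. -392.] [78. 36.] 4.5
top trivet 1255 z [0.004 0.008 0.013] [ 397. -305.] [139. 139.] 0.1
top cup 87 z [0.045 0.051 0.057] [652.  11.] [57. 58.] 89.0
top cup 89 z [0.047 0.051 0.056] [488. -66.] [57. 59.] 75.2
top cup 86 z [0.046 0.051 0.057] [436. 100.] [58. 58.] 56.1
side stack top 1913 z [0.073 0.078 0.08 ] [571. 333.] [ 78. 108.] 81.0
side handle bar 101 z [0.187 0.198 0.202] [ 555. -279.] [79. 12.] 77.9
side warmer 673 z [0.03  0.036 0.039] [ 556. -316.] [140. 205.] 1.7
side rocker 0
side trivet 883 z [0.005 0.008 0.011] [ 395. -305.] [128. 141.] 4.3
side cup 190 z [0.045 0.05  0.053] [651.  12.] [56. 61.] 20.3
side cup 190 z [0.045 0.05  0.054] [487. -66.] [59. 61.] 34.6
side cup 226 z [0.045 0.05  0.054] [435. 100.] [58. 61.] 4.8
```

View pics/c.png

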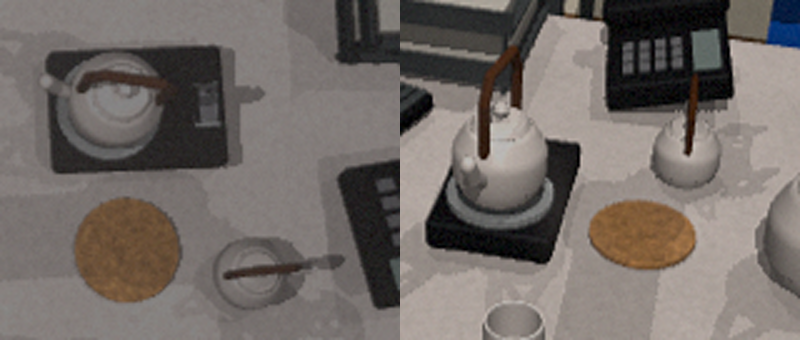

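Call:
send_rows(deltas="0 0 -0.05 0; 0.043 -0.025 -0.07 0; 0.086 -0.049 -0.07 0; 0.13 -0.074 -0.07 0; 0.174 -0.099 -0.07 0", claw=1)

```text
t: 1.9
eef_pos: [0.3022, -0.5207, 0.3098]
tool_rot: [0.0, 0.993, 0.117, 0.0]
contact_force: [1.4, 0.8, 0.1]
gripper_width: 1.0
grasp_force: 0.0
```

Call:
send_rows(deltas="0.043 -0.025 0 0; 0.087 -0.049 0 0; 0.13 -0.074 0 0; 0.174 -0.099 0 0; 0.217 -0.123 0 0")

```text
t: 2.4
eef_pos: [0.4844, -0.3502, 0.3096]
tool_rot: [0.0, 0.993, 0.117, 0.0]
contact_force: [0.5, -1.3, 1.0]
gripper_width: 1.002
grasp_force: 0.0
```

Call:
send_rows(deltas="0.042 -0.024 0 -8.5; 0.084 -0.048 0 -17; 0.084 -0.048 0 -25.5; 0.084 -0.048 0 -34; 0.084 -0.048 0 -42.5")

```text
t: 2.9
eef_pos: [0.554, -0.285, 0.3092]
tool_rot: [-0.0, 0.881, 0.473, -0.0]
contact_force: [-0.0, -0.1, -1.2]
gripper_width: 1.0
grasp_force: 0.0
```

Call:
send_rows(deltas="0 0 0 -8.5; 0 0 0 -17; 0 0 0 -25; 0 0 0 -25")

```text
t: 3.3
eef_pos: [0.5536, -0.2856, 0.3093]
tool_rot: [-0.0, 0.76, 0.65, 0.0]
contact_force: [-0.3, -0.2, -0.3]
gripper_width: 0.999
grasp_force: 0.0
```

```bash
cat >> h.py <<'E'
def pose():
    o=bot.get_obs();w,x,y,z=o["tool_rot"];e=o["eef_pos"]
    tx=np.array([1-2*(y*y+z*z),2*(x*y+w*z)]);return e,np.degrees(np.arctan2(tx[1],tx[0])),o
def go(x,y,z,th=None,frm=None):
    "print tool-axis shift + spin from the present pose (or frm=(x,y,z,th)) to TCP target"
    e,a,o=pose() if frm is None else (np.array(frm[:3]),frm[3],None)
    d=np.array([x,y,z])-e;c,s=np.cos(np.radians(a)),np.sin(np.radians(a))
    sp=0 if th is None else (a-th+180)%360-180
    print("go",np.round([c*d[0]+s*d[1],s*d[0]-c*d[1],-d[2],sp],4))
E
python3 - <<'E'
from h import *
e,a,o=pose();print(e,a,o["t"],np.round(o["q"],2),o["tool_rot"])
p=bot.read_camera("wrist");save(p,"d.png")
P=cloud(p);X,Y,Z=P[...,0],P[...,1],P[...,2]
m=(abs(X-.556)<.1)&(abs(Y+.285)<.1)&(Z>.182)&(Z<.21);q=P[m];print(len(q),cv2.minAreaRect((q[:,:2]*1000).astype(np.float32)),np.percentile(q[:,2],[5,50,95]) if len(q) else 0)
for r in bot.landmark_of(p,"teapot_handle"):print(r)
E
```

```text
[ 0.5535904  -0.28559525  0.30926769] 81.06369309648747 3.3 [ 0.68  0.37 -0.41  1.58  0.15  1.23  0.09] [-6.14476695e-05  7.60044864e-01  6.49870601e-01  5.78843315e-05]
1217 ((556.5294799804688, -283.1357727050781), (87.33210754394531, 11.934959411621094), 80.75982666015625) [0.1877591  0.20008537 0.2019599 ]
{'xyz': [0.5543, -0.2833, 0.1983], 'confidence': 0.62}
```

View pics/d.png

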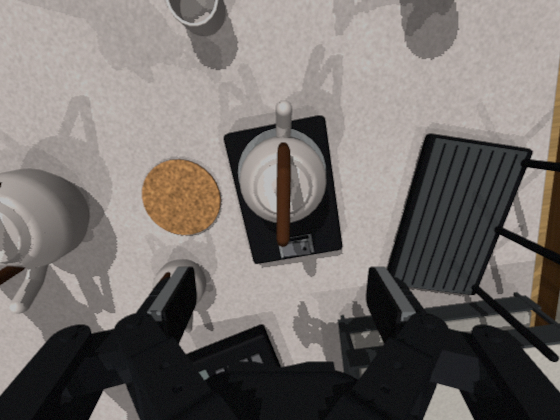

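Call:
send_rows(deltas="0.003 0.003 0.04 0; 0.003 0.003 0.08 0; 0.003 0.003 0.11 0; 0.003 0.003 0.125 0; 0.003 0.003 0.125 0")

```text
t: 3.9
eef_pos: [0.556, -0.2826, 0.1824]
tool_rot: [-0.002, 0.761, 0.649, -0.001]
contact_force: [0.0, 0.4, -0.2]
gripper_width: 1.002
grasp_force: 0.0
```

Call:
send_rows(deltas="0 0 0 0; 0 0 0 0; 0 0 0 0; 0 0 0 0; 0 0 0 0", claw=0, force=70)

```text
t: 4.4
eef_pos: [0.5573, -0.2831, 0.1849]
tool_rot: [0.0, 0.76, 0.649, 0.0]
contact_force: [-1.4, 0.7, 1.8]
gripper_width: 0.141
grasp_force: 0.8
```

Call:
send_rows(deltas="0 0 0 0; 0 0 0 0; 0 0 0 0; 0 0 0 0; 0 0 0 0")

```text
t: 4.9
eef_pos: [0.5571, -0.2832, 0.185]
tool_rot: [0.0, 0.76, 0.649, -0.0]
contact_force: [-3.0, 0.8, 4.8]
gripper_width: 0.112
grasp_force: 68.2
```

Run:
```python
from h import *
e,a,o=pose();print(e,a,o["gripper_width"],o["grasp_force"],o["contact_force"])
print(bot.tips_ahead)
```

```text
[ 0.55713917 -0.28315894  0.18502786] 80.98882781655186 0.11185651035491014 68.21784853935242 [-2.99317844  0.78691301  4.83742305]
0.008
```

Call:
send_rows(deltas="0 0 -0.005 0; 0 0 -0.015 0; 0 0 -0.03 0; 0 0 -0.045 0; 0 0 -0.05 0")

```text
t: 5.4
eef_pos: [0.5584, -0.2833, 0.2371]
tool_rot: [0.002, 0.76, 0.65, 0.001]
contact_force: [0.5, 0.2, -8.0]
gripper_width: 0.118
grasp_force: 68.3
```

Run:
```python
from h import *
e,a,o=pose();print(e,a,o["gripper_width"],o["grasp_force"],o["contact_force"],o["torque"])
p=bot.read_camera("side");save(p,"e.png",(60,240,220,440),3)
go(.397,-.305,.235)
```

```text
[ 0.55842539 -0.28325917  0.23709362] 81.01220070696209 0.11805763775113412 68.28591585159302 [ 0.47258385  0.24070899 -8.03443493] [-0.04018606 -0.16588026 -0.01640961]
go [-0.0466 -0.156   0.0022  0.    ]
```

View pics/e.png

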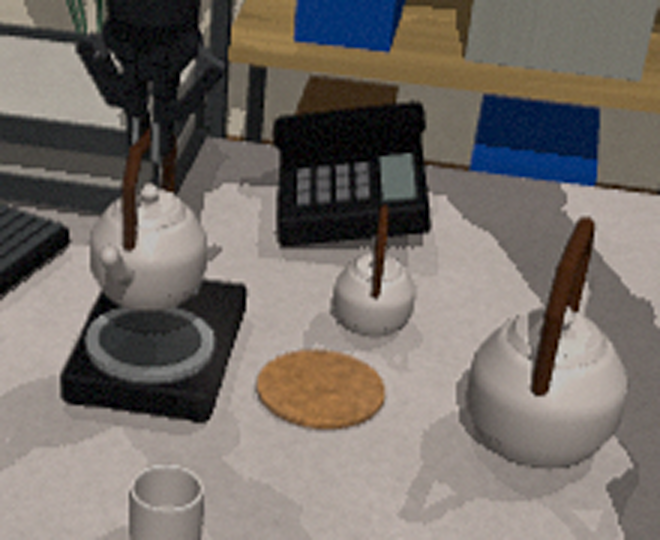

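Call:
send_rows(deltas="-0.005 -0.016 0 0; -0.013 -0.045 0 0; -0.022 -0.075 0 0; -0.031 -0.105 0 0; -0.04 -0.135 0 0")

```text
t: 5.95
eef_pos: [0.4161, -0.3013, 0.2342]
tool_rot: [-0.0, 0.76, 0.65, -0.0]
contact_force: [0.2, -0.3, -7.5]
gripper_width: 0.116
grasp_force: 68.3
```

Call:
send_rows(deltas="-0.004 -0.012 0 0; -0.006 -0.02 0 0; -0.006 -0.02 0.015 0; -0.006 -0.02 0.035 0; -0.006 -0.02 0.055 0")

```text
t: 6.45
eef_pos: [0.3985, -0.304, 0.1793]
tool_rot: [0.001, 0.76, 0.65, 0.001]
contact_force: [1.1, -0.4, -7.9]
gripper_width: 0.119
grasp_force: 68.4
```

Run:
```python
from h import *
e,a,o=pose();print(e,a,o["contact_force"])
for n in ("top","side"):
  p=bot.read_camera(n)
  for r in bot.landmark_of(p,"teapot")[:3]+bot.landmark_of(p,"trivet")[:1]: print(n,r)
go(.397,-.305,.148)
```

```text
[ 0.39849867 -0.30400528  0.17931187] 81.06993692316222 [ 1.14906648 -0.43640386 -7.87833408]
top {'xyz': [0.1956, -0.2951, 0.0042], 'confidence': 0.77}
top {'xyz': [0.4006, -0.3051, 0.0363], 'confidence': 0.69}
top {'xyz': [0.3945, -0.3057, 0.0023], 'confidence': 0.49}
side {'xyz': [0.3917, -0.3004, 0.0394], 'confidence': 0.77}
side {'xyz': [0.3618, -0.442, 0.004], 'confidence': 0.66}
side {'xyz': [0.1965, -0.2884, 0.0007], 'confidence': 0.59}
side {'xyz': [0.3979, -0.3063, -0.0038], 'confidence': 0.92}
go [-0.0006 -0.0011  0.0325  0.    ]
```

Call:
send_rows(deltas="0 0 0.012 0; 0 0 0.021 0; 0 0 0.027 0; 0 0 0.03 0; 0 0 0.03 0")

```text
t: 7.25
eef_pos: [0.3966, -0.304, 0.1487]
tool_rot: [-0.001, 0.76, 0.65, -0.0]
contact_force: [-0.9, 0.3, -8.3]
gripper_width: 0.108
grasp_force: 69.0
```

Call:
send_rows(deltas="0 0 0.001 0; 0 0 0.002 0; 0 0 0.002 0")

```text
t: 7.55
eef_pos: [0.3973, -0.3045, 0.148]
tool_rot: [0.001, 0.76, 0.649, 0.0]
contact_force: [-0.6, 0.1, -1.8]
gripper_width: 0.113
grasp_force: 69.3
```

Call:
send_rows(deltas="0 0 0 0; 0 0 0 0; 0 0 0 0; 0 0 0 0; 0 0 0 0", claw=0.7)

```text
t: 8.05
eef_pos: [0.397, -0.3043, 0.1475]
tool_rot: [0.0, 0.76, 0.65, 0.0]
contact_force: [-0.1, -0.1, 0.7]
gripper_width: 0.697
grasp_force: 0.0
```

Call:
send_rows(deltas="0 0 -0.02 0; 0 0 -0.05 0; 0 0 -0.09 0; 0 0 -0.13 0; 0 0 -0.13 0")

```text
t: 8.55
eef_pos: [0.3997, -0.3056, 0.2829]
tool_rot: [0.005, 0.76, 0.649, 0.001]
contact_force: [1.1, 0.1, 0.3]
gripper_width: 0.701
grasp_force: 0.0
```

Run:
```python
from h import *
e,a,o=pose();print(e,a,o["contact_force"],o["gripper_width"])
for n in ("top","side","wrist"):
  p=bot.read_camera(n)
  for k in ("teapot","trivet","rocker_pivot"):
   for r in bot.landmark_of(p,k)[:2]: print(n,k,r)
go(.574,-.3955,.16)
```

```text
[ 0.39967645 -0.30563558  0.28287241] 81.00390226361155 [1.05716732 0.13413395 0.27211386] 0.7006462856435153
top teapot {'xyz': [0.1915, -0.2992, 0.0012], 'confidence': 0.96}
top teapot {'xyz': [0.4, -0.305, 0.0077], 'confidence': 0.88}
top trivet {'xyz': [0.3977, -0.3031, 0.0013], 'confidence': 0.64}
top trivet {'xyz': [0.6534, 0.0111, 0.0016], 'confidence': 0.39}
top rocker_pivot {'xyz': [0.5555, -0.3975, 0.0438], 'confidence': 0.86}
side teapot {'xyz': [0.1937, -0.2857, 0.0013], 'confidence': 0.94}
side teapot {'xyz': [0.3634, -0.4416, 0.0036], 'confidence': 0.87}
side trivet {'xyz': [0.3992, -0.3056, -0.0025], 'confidence': 0.87}
side rocker_pivot {'xyz': [0.5596, -0.3941, 0.0431], 'confidence': 0.92}
wrist teapot {'xyz': [0.1946, -0.2875, 0.0003], 'confidence': 0.95}
wrist teapot {'xyz': [0.3651, -0.4421, -0.003], 'confidence': 0.87}
wrist rocker_pivot {'xyz': [0.5564, -0.3931, 0.0461], 'confidence': 0.58}
go [-0.0626  0.1893  0.1169  0.    ]
```

Call:
send_rows(deltas="-0.013 0.04 0 0; -0.026 0.08 0 0; -0.04 0.12 0 0; -0.053 0.16 0 0; -0.062 0.196 0 0", claw=0, force=30)

```text
t: 9.65
eef_pos: [0.5821, -0.3974, 0.2767]
tool_rot: [-0.0, 0.761, 0.649, -0.0]
contact_force: [0.2, 0.8, 1.2]
gripper_width: 0.001
grasp_force: 0.0
```

Call:
send_rows(deltas="0 0 0.05 0; 0 0 0.1 0; 0 0 0.15 0; 0 0 0.2 0; 0 0 0.205 0")

```text
t: 10.15
eef_pos: [0.576, -0.3936, 0.0648]
tool_rot: [-0.006, 0.76, 0.65, -0.002]
contact_force: [-1.0, 0.0, -0.8]
gripper_width: 0.001
grasp_force: 0.0
```

Call:
send_rows(deltas="0 0 0.003 0; 0 0 0.006 0; 0 0 0.009 0; 0 0 0.012 0; 0 0 0.012 0")

```text
t: 10.65
eef_pos: [0.5811, -0.3964, 0.0612]
tool_rot: [0.001, 0.76, 0.649, 0.0]
contact_force: [-0.7, -0.1, -0.3]
gripper_width: -0.001
grasp_force: 0.0
```

Run:
```python
from h import *
e,a,o=pose();print(e,a,o["contact_force"],o["gripper_width"])
```

```text
[ 0.58107011 -0.39635523  0.06123017] 81.0027247125577 [-0.69028941 -0.09880322 -0.34386354] -0.0009745388222239126
```

Call:
send_rows(deltas="0 0 0.002 0; 0 0 0.004 0; 0 0 0.004 0")

```text
t: 10.95
eef_pos: [0.5815, -0.3962, 0.0567]
tool_rot: [0.001, 0.76, 0.65, 0.0]
contact_force: [2.6, 0.2, 2.4]
gripper_width: -0.003
grasp_force: 1.1
```

Call:
send_rows(deltas="0 0 0.002 0; 0 0 0.003 0; 0 0 0.003 0")

```text
t: 11.25
eef_pos: [0.5815, -0.3961, 0.0537]
tool_rot: [0.001, 0.76, 0.65, 0.0]
contact_force: [2.7, 0.0, 3.1]
gripper_width: -0.003
grasp_force: 2.0
```

Call:
send_rows(deltas="0 0 0.001 0; 0 0 0.002 0; 0 0 0.002 0")

```text
t: 11.55
eef_pos: [0.5817, -0.3962, 0.0533]
tool_rot: [0.001, 0.76, 0.65, 0.0]
contact_force: [-0.0, 1.5, 13.6]
gripper_width: 0.0
grasp_force: 6.5
```

Call:
send_rows(deltas="0 0 -0.03 0; 0 0 -0.07 0; 0 0 -0.12 0; 0 0 -0.17 0; 0 0 -0.2 0", claw=1)

```text
t: 12.05
eef_pos: [0.5806, -0.3965, 0.2549]
tool_rot: [0.001, 0.761, 0.649, 0.0]
contact_force: [0.2, 0.2, -0.6]
gripper_width: 0.848
grasp_force: 0.0
```

Run:
```python
from h import *
p=bot.read_camera("side");P=cloud(p);X,Y,Z=P[...,0],P[...,1],P[...,2]
p2=bot.read_camera("wrist")
P2=cloud(p2)
for x0,x1 in((.537,.549),(.565,.577)):
  for Q in(P,P2):
    m=(Q[...,0]>x0)&(Q[...,0]<x1)&(abs(Q[...,1]+.3955)<.008)&(Q[...,2]>.03)&(Q[...,2]<.07);print(x0,m.sum(),np.median(Q[m][:,2]) if m.any() else 0)
go(.571,.333,.26,170.8)
```

```text
0.537 18 0.05077408882504997
0.537 126 0.052185092510746656
0.565 14 0.04722625027921007
0.565 132 0.04718341493516359
go [ 7.19400e-01 -1.25500e-01 -3.50000e-03 -8.98369e+01]
```

Call:
send_rows(deltas="0.047 -0.008 0 0; 0.095 -0.017 0 0; 0.142 -0.025 0 0; 0.19 -0.033 0 0; 0.24 -0.042 0 0")

```text
t: 12.65
eef_pos: [0.5748, -0.1519, 0.2494]
tool_rot: [-0.001, 0.761, 0.649, -0.002]
contact_force: [1.0, 0.2, 0.0]
gripper_width: 1.004
grasp_force: 0.0
```

Call:
send_rows(deltas="0.048 -0.008 0 0; 0.096 -0.017 0 0; 0.144 -0.025 0 0; 0.192 -0.033 0 0; 0.24 -0.042 0 0")

```text
t: 13.15
eef_pos: [0.5712, 0.0912, 0.2496]
tool_rot: [-0.001, 0.761, 0.649, -0.002]
contact_force: [0.9, -0.6, 0.1]
gripper_width: 1.0
grasp_force: 0.0
```

Call:
send_rows(deltas="0.048 -0.008 0 -8.5; 0.096 -0.017 0 -17; 0.144 -0.025 0 -25.5; 0.192 -0.033 0 -34; 0.239 -0.042 0 -42.5")

```text
t: 13.65
eef_pos: [0.5677, 0.3335, 0.2492]
tool_rot: [-0.001, 0.471, 0.882, -0.002]
contact_force: [0.4, 0.4, 0.4]
gripper_width: 0.998
grasp_force: 0.0
```

Call:
send_rows(deltas="0 0 0 -8.5; 0 0 0 -17; 0 0 0 -25.5; 0 0 0 -34; 0 0 0 -42.5")

```text
t: 14.15
eef_pos: [0.5678, 0.3317, 0.2491]
tool_rot: [-0.001, 0.119, 0.993, -0.002]
contact_force: [0.1, 0.2, 0.2]
gripper_width: 1.002
grasp_force: 0.0
```

Call:
send_rows(deltas="0 0 0 -4.8; 0 0 0 -4.8")

```text
t: 14.35
eef_pos: [0.5679, 0.3317, 0.2491]
tool_rot: [-0.002, 0.08, 0.997, -0.001]
contact_force: [0.3, 1.3, -0.2]
gripper_width: 1.002
grasp_force: 0.0
```

Run:
```python
from h import *
e,a,o=pose();print(e,a,o["t"],np.round(o["q"],2))
p=bot.read_camera("wrist");save(p,"f.png")
P=cloud(p);X,Y,Z=P[...,0],P[...,1],P[...,2]
m=(abs(X-.571)<.075)&(abs(Y-.333)<.065)&(Z>.076)&(Z<.085)
# keep largest blob
n,l,st,_=cv2.connectedComponentsWithStats(m.astype(np.uint8));k=1+st[1:,4].argmax();q=P[l==k]
print(len(q),cv2.minAreaRect((q[:,:2]*1000).astype(np.float32)),np.percentile(q[:,2],[5,50,95]))
for r in bot.landmark_of(p,"dispenser_top")+bot.landmark_of(p,"dispenser"):print(r)
```

```text
[0.56791646 0.33166604 0.24914377] 170.8380803200247 14.35 [-0.02  0.6  -0.9   1.54  0.48  1.24  0.42]
5313 ((570.2752075195312, 332.0189514160156), (65.93782806396484, 94.97051239013672), 81.0140609741211) [0.07710109 0.07832729 0.0794882 ]
{'xyz': [0.4153, 0.3488, 0.0026], 'confidence': 0.66}
```

View pics/f.png

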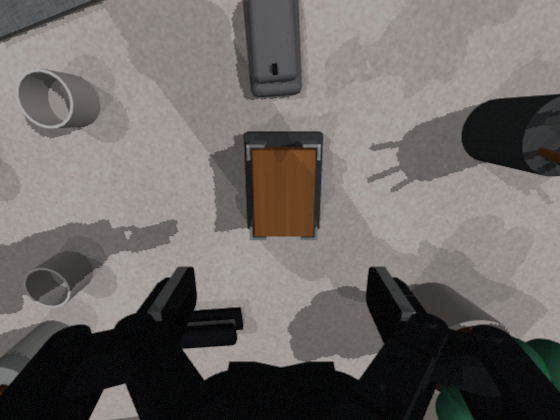

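Call:
send_rows(deltas="-0.002 0.001 0.045 0; -0.002 0.001 0.09 0; -0.002 0.001 0.125 0; -0.002 0.001 0.15 0; -0.002 0.001 0.15 0", force=25)

```text
t: 15.0
eef_pos: [0.5687, 0.3315, 0.0971]
tool_rot: [-0.003, 0.081, 0.997, -0.003]
contact_force: [-0.7, -0.1, -0.4]
gripper_width: 1.003
grasp_force: 0.0
```

Call:
send_rows(deltas="0 0 0.008 0; 0 0 0.016 0; 0 0 0.022 0; 0 0 0.0235 0; 0 0 0.0235 0")

```text
t: 15.5
eef_pos: [0.571, 0.3337, 0.078]
tool_rot: [0.0, 0.08, 0.997, 0.0]
contact_force: [-0.3, -0.3, 0.1]
gripper_width: 1.003
grasp_force: 0.0
```

Run:
```python
from h import *
e,a,o=pose();print(e,a,o["contact_force"])
go(.5703,.332,.0753,171)
```

```text
[0.57096145 0.33369031 0.07801336] 170.7954608674077 [-0.34666288 -0.33572264  0.08638382]
go [ 0.0004 -0.0018  0.0027 -0.2045]
```

Call:
send_rows(deltas="0 -0.0015 0.0025 0; 0 -0.0015 0.0025 0")

```text
t: 15.7
eef_pos: [0.5706, 0.3319, 0.0753]
tool_rot: [0.0, 0.08, 0.997, -0.0]
contact_force: [-0.4, 0.1, 0.6]
gripper_width: 0.997
grasp_force: 0.0
```

Call:
send_rows(deltas="0 0 0 0; 0 0 0 0; 0 0 0 0; 0 0 0 0; 0 0 0 0", claw=0.6, force=25)

```text
t: 16.2
eef_pos: [0.5707, 0.3322, 0.0754]
tool_rot: [0.0, 0.08, 0.997, 0.0]
contact_force: [0.8, 1.0, -0.8]
gripper_width: 0.761
grasp_force: 30.0
```

Call:
send_rows(deltas="0 0 -0.005 0; 0 0 -0.015 0; 0 0 -0.04 0; 0 0 -0.08 0; 0 0 -0.1 0")

```text
t: 16.7
eef_pos: [0.5713, 0.3335, 0.1795]
tool_rot: [0.002, 0.08, 0.997, 0.001]
contact_force: [0.6, -0.4, -0.8]
gripper_width: 0.758
grasp_force: 29.9
```

Run:
```python
from h import *
e,a,o=pose();print(e,a,o["contact_force"],o["gripper_width"],o["grasp_force"])
p=bot.read_camera("side");save(p,"g.png",(230,420,100,320),3)
```

```text
[0.57128327 0.33354696 0.17947217] 170.8292728460984 [ 0.5601416  -0.41616342 -0.76828122] 0.7580294952587764 29.931135177612305
```

View pics/g.png

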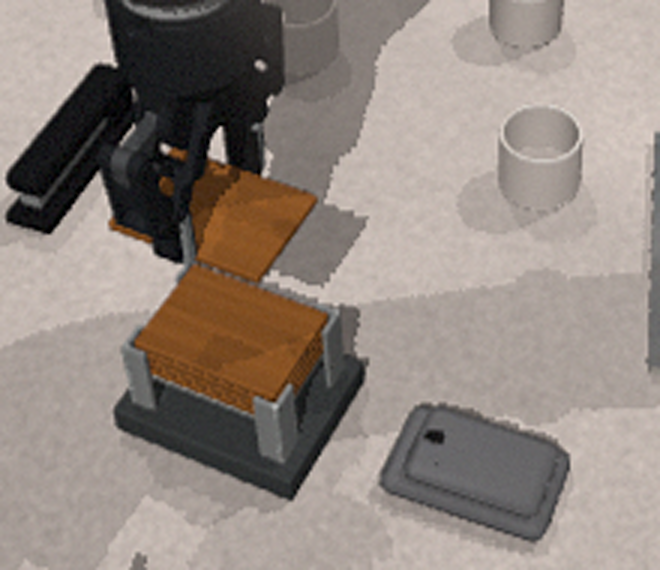

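Call:
send_rows(deltas="-0.012 -0.03 0 0; -0.029 -0.075 0 0; -0.047 -0.12 0 0; -0.063 -0.162 0 0; -0.068 -0.175 0 0")

```text
t: 17.25
eef_pos: [0.6115, 0.1415, 0.1751]
tool_rot: [0.0, 0.084, 0.996, -0.002]
contact_force: [0.6, -0.9, -0.1]
gripper_width: 0.757
grasp_force: 29.9
```

Call:
send_rows(deltas="0 0 0.04 0; 0 0 0.08 0; 0 0 0.12 0; 0 0 0.14 0; 0 0 0.14 0")

```text
t: 17.75
eef_pos: [0.6079, 0.1483, 0.033]
tool_rot: [-0.002, 0.08, 0.997, -0.001]
contact_force: [0.8, 0.7, -0.4]
gripper_width: 0.755
grasp_force: 29.9
```

Run:
```python
from h import *
e,a,o=pose();print(e,a,o["contact_force"],o["gripper_width"],o["grasp_force"])
go(.61,.15,.0045,171)
p=bot.read_camera("side");P=cloud(p);X,Y,Z=P[...,0],P[...,1],P[...,2]
h=cv2.cvtColor(p["img"],cv2.COLOR_RGB2HSV);m=(h[...,1]>110)&(abs(X-.61)<.09)&(abs(Y-.15)<.09)&(Z<.1)
print(m.sum(),np.percentile(Z[m],[5,50,95]),np.median(P[m],0))
```

```text
[0.6079313  0.14834333 0.03301896] 170.85028178482202 [ 0.84049291  0.70573963 -0.41167368] 0.7549977049140658 29.91203337907791
go [-0.0018  0.002   0.0285 -0.1497]
694 [0.03191805 0.03514016 0.0381192 ] [0.59068431 0.15324229 0.03514016]
```

Call:
send_rows(deltas="0 0 0.012 0; 0 0 0.02 0; 0 0 0.025 0; 0 0 0.028 0; 0 0 0.028 0")

```text
t: 18.3
eef_pos: [0.6097, 0.1485, 0.0071]
tool_rot: [-0.0, 0.08, 0.997, -0.0]
contact_force: [-0.1, 0.2, -0.8]
gripper_width: 0.761
grasp_force: 29.9
```

Call:
send_rows(deltas="0 0 0.001 0; 0 0 0.001 0")

```text
t: 18.5
eef_pos: [0.6099, 0.1486, 0.0065]
tool_rot: [0.0, 0.08, 0.997, 0.0]
contact_force: [-0.1, 0.0, -0.1]
gripper_width: 0.76
grasp_force: 29.9
```

Run:
```python
from h import *
e,a,o=pose();print(e,a,o["contact_force"],o["gripper_width"],o["grasp_force"])
```

```text
[0.60989519 0.14859709 0.00648768] 170.80341425474307 [-0.07618909  0.02938267 -0.11223246] 0.7602633410234592 29.923136830329895
```

Down 2 mm more, release, rise and look.

Call:
send_rows(deltas="0 0 0.001 0; 0 0 0.002 0; 0 0 0.002 0")

```text
t: 18.8
eef_pos: [0.61, 0.1486, 0.0051]
tool_rot: [0.0, 0.08, 0.997, -0.0]
contact_force: [-2.3, -1.1, 4.5]
gripper_width: 0.759
grasp_force: 30.5
```

Call:
send_rows(deltas="0 0 0 0; 0 0 0 0; 0 0 0 0", claw=1)

```text
t: 19.1
eef_pos: [0.6097, 0.1486, 0.0042]
tool_rot: [-0.0, 0.08, 0.997, 0.0]
contact_force: [0.0, -0.9, -0.2]
gripper_width: 1.0
grasp_force: 0.0
```

Call:
send_rows(deltas="0 0 -0.03 0; 0 0 -0.07 0; 0 0 -0.12 0; 0 0 -0.16 0; 0 0 -0.18 0")

```text
t: 19.6
eef_pos: [0.6111, 0.1496, 0.1884]
tool_rot: [0.002, 0.08, 0.997, 0.001]
contact_force: [0.1, 0.6, -0.1]
gripper_width: 1.001
grasp_force: 0.0
```

```bash
cat >> h.py <<'E'
def coaster(P,p,x,y,r=.08,z=(.002,.014)):
    h=cv2.cvtColor(p["img"],cv2.COLOR_RGB2HSV)
    m=(h[...,1]>100)&(abs(P[...,0]-x)<r)&(abs(P[...,1]-y)<r)&(P[...,2]>z[0])&(P[...,2]<z[1])
    n,l,st,_=cv2.connectedComponentsWithStats(m.astype(np.uint8))
    if n<2: print("no coaster");return
    q=P[l==1+st[1:,4].argmax()];R=cv2.minAreaRect((q[:,:2]*1000).astype(np.float32))
    print("coaster",len(q),np.round(R[0],1),np.round(R[1]),round(R[2],1),"z",np.round(np.median(q[:,2]),4))
def cup(P,x,y,zt=.052,r=.06):
    m=(np.hypot(P[...,0]-x,P[...,1]-y)<r)&(abs(P[...,2]-zt)<.005)
    q=P[m][:,:2].astype(np.float64)
    if len(q)<15: print("cup?",x,y,len(q));return
    from scipy.optimize import least_squares
    f=least_squares(lambda c:np.hypot(q[:,0]-c[0],q[:,1]-c[1])-.0285,q.mean(0),loss="soft_l1",f_scale=.003)
    print("cup",len(q),np.round(f.x,4),"res",round(np.abs(f.fun).mean(),4))
E
python3 - <<'E'
from h import *
e,a,o=pose();print(e,a,o["t"])
for n in("wrist","top","side"):
  p=bot.read_camera(n);P=cloud(p);print(n);coaster(P,p,.61,.15)
  for x,y in((.651,.011),(.487,-.066),(.435,.1)):cup(P,x,y)
  if n=="wrist":save(p,"i.png")
go(.651,.011,.15)
E
```

```text
[0.61107113 0.14964995 0.18843674] 170.81801839132302 19.6
wrist
coaster 5017 [610.3 147.7] [65. 95.] 80.8 z 0.0073
cup 714 [0.6513 0.0113] res 0.001
cup 805 [ 0.4865 -0.0669] res 0.0009
cup 651 [0.435  0.0997] res 0.001
top
coaster 173 [575.6 164.6] [73. 38.] 44.6 z 0.0067
cup 47 [0.6524 0.0122] res 0.0011
cup? 0.487 -0.066 0
cup 78 [0.4364 0.1003] res 0.0011
side
coaster 1008 [609.8 150.5] [67. 96.] 81.0 z 0.0073
cup 145 [0.6513 0.0122] res 0.0014
cup 135 [ 0.4866 -0.0658] res 0.0014
cup 182 [0.435 0.101] res 0.0013
go [-0.0621 -0.1296  0.0357  0.    ]
```

View pics/i.png

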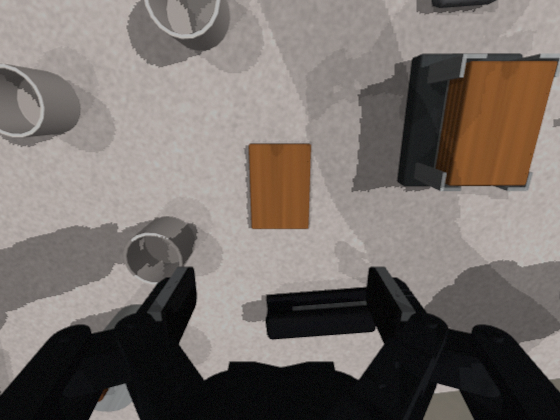

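Call:
send_rows(deltas="-0.015 -0.03 0 0; -0.035 -0.075 0.02 0; -0.053 -0.11 0.05 0; -0.062 -0.129 0.08 0; -0.062 -0.129 0.08 0")

```text
t: 20.25
eef_pos: [0.6472, 0.0042, 0.097]
tool_rot: [-0.005, 0.084, 0.996, -0.002]
contact_force: [-0.6, -0.2, -0.6]
gripper_width: 1.004
grasp_force: 0.0
```

Run:
```python
from h import *
e,a,o=pose();print(e,a)
p=bot.read_camera("wrist");cup(cloud(p),.651,.0115)
go(.6514,.0115,.025)
```

```text
[0.64722229 0.00415953 0.09701621] 170.40202797901014
cup 1698 [0.6508 0.0104] res 0.0011
go [-0.0028  0.0039  0.0748  0.    ]
```

Call:
send_rows(deltas="0 0 0 0; 0 0 0 0; 0 0 0.02 0; 0 0 0.03 0; 0 0 0.03 0")

```text
t: 20.8
eef_pos: [0.6489, 0.0115, 0.0723]
tool_rot: [-0.002, 0.08, 0.997, -0.0]
contact_force: [-0.7, -0.1, 0.1]
gripper_width: 0.998
grasp_force: 0.0
```

Run:
```python
from h import *
go(.651,.011,.025)
```

```text
go [-0.0022 -0.0001  0.0473  0.    ]
```

Call:
send_rows(deltas="-0.001 0 0.02 0; -0.001 0 0.035 0; -0.001 0 0.045 0; -0.001 0 0.045 0; -0.001 0 0.045 0")

```text
t: 21.3
eef_pos: [0.6513, 0.0113, 0.0291]
tool_rot: [-0.0, 0.08, 0.997, 0.0]
contact_force: [-1.0, -1.0, 0.9]
gripper_width: 0.999
grasp_force: 0.0
```

Call:
send_rows(deltas="0 0 0 0; 0 0 0 0; 0 0 0 0; 0 0 0 0; 0 0 0 0", claw=0.5, force=30)

```text
t: 21.8
eef_pos: [0.6519, 0.0113, 0.0304]
tool_rot: [0.001, 0.08, 0.997, -0.0]
contact_force: [-1.9, -0.3, 6.6]
gripper_width: 0.697
grasp_force: 32.8
```

Call:
send_rows(deltas="0 0 -0.01 0; 0 0 -0.03 0; 0 0 -0.05 0; 0 0 -0.06 0; 0 0 -0.06 0")

```text
t: 22.3
eef_pos: [0.6528, 0.0115, 0.0921]
tool_rot: [0.002, 0.08, 0.997, 0.0]
contact_force: [0.0, -0.4, -0.8]
gripper_width: 0.699
grasp_force: 33.1
```

Run:
```python
from h import *
e,a,o=pose();print(e,a,o["contact_force"],o["gripper_width"])
p=bot.read_camera("wrist");P=cloud(p)
for z in (.108,.112,.116): cup(P,e[0],e[1],z)
go(.610,.1478,e[2])
```

```text
[0.65284762 0.01150157 0.09214733] 170.80106362728807 [ 0.01040215 -0.44647282 -0.78918678] 0.6985875315722706
cup 3793 [0.6505 0.0112] res 0.0021
cup 5454 [0.6514 0.011 ] res 0.002
cup 4487 [0.6517 0.011 ] res 0.0023
go [ 0.0633  0.1282 -0.0015  0.    ]
```

Call:
send_rows(deltas="0.013 0.025 0 0; 0.033 0.066 0 0; 0.052 0.106 0 0; 0.063 0.128 0 0; 0.063 0.128 0 0")

```text
t: 22.85
eef_pos: [0.6069, 0.1534, 0.0892]
tool_rot: [-0.001, 0.076, 0.997, 0.001]
contact_force: [-0.1, 1.4, -2.3]
gripper_width: 0.699
grasp_force: 33.1
```

Call:
send_rows(deltas="0 0 0.01 0; 0 0 0.03 0; 0 0 0.04 0; 0 0 0.04 0; 0 0 0.04 0")

```text
t: 23.35
eef_pos: [0.6094, 0.1469, 0.0485]
tool_rot: [-0.001, 0.081, 0.997, -0.0]
contact_force: [0.9, 0.4, -0.7]
gripper_width: 0.699
grasp_force: 33.1
```

Run:
```python
from h import *
e,a,o=pose();print(e,a,o["contact_force"],o["gripper_width"])
go(.610,.148,.038)
```

```text
[0.60944074 0.1468883  0.04849636] 170.75729723629024 [ 0.85429676  0.41980824 -0.65522681] 0.6994859567794889
go [-0.0004  0.0012  0.0105  0.    ]
```

Call:
send_rows(deltas="0 0.001 0.003 0; 0 0.001 0.006 0; 0 0.001 0.009 0; 0 0.001 0.0105 0; 0 0.001 0.0105 0")

```text
t: 23.85
eef_pos: [0.6096, 0.1485, 0.0386]
tool_rot: [-0.0, 0.08, 0.997, -0.0]
contact_force: [-0.4, 0.5, -1.7]
gripper_width: 0.697
grasp_force: 33.2
```

Call:
send_rows(deltas="0 0 0.001 0; 0 0 0.001 0")

```text
t: 24.05
eef_pos: [0.6098, 0.1486, 0.0378]
tool_rot: [0.0, 0.08, 0.997, 0.0]
contact_force: [0.6, -0.2, -1.6]
gripper_width: 0.695
grasp_force: 33.2
```

Call:
send_rows(deltas="0 0 0.001 0; 0 0 0.001 0")

```text
t: 24.25
eef_pos: [0.6099, 0.1486, 0.0374]
tool_rot: [0.0, 0.08, 0.997, -0.0]
contact_force: [-1.5, -1.0, 3.2]
gripper_width: 0.693
grasp_force: 33.6
```

Call:
send_rows(deltas="0 0 0 0; 0 0 0 0; 0 0 0 0", claw=1)

```text
t: 24.55
eef_pos: [0.6099, 0.1486, 0.0368]
tool_rot: [0.0, 0.08, 0.997, 0.0]
contact_force: [0.0, -0.0, 0.0]
gripper_width: 1.0
grasp_force: 0.0
```

Call:
send_rows(deltas="0 0 -0.02 0; 0 0 -0.06 0; 0 0 -0.1 0; 0.01 0.025 -0.14 0; 0.026 0.066 -0.16 0")

```text
t: 25.05
eef_pos: [0.5973, 0.2161, 0.2019]
tool_rot: [0.003, 0.083, 0.997, 0.0]
contact_force: [0.4, 0.2, 0.2]
gripper_width: 0.999
grasp_force: 0.0
```

Call:
send_rows(deltas="0.018 0.045 0 0; 0.035 0.09 0 0; 0.0425 0.1085 0 0; 0.0425 0.1085 0 0; 0.0425 0.1085 0 0")

```text
t: 25.55
eef_pos: [0.57, 0.3318, 0.1978]
tool_rot: [0.0, 0.08, 0.997, -0.0]
contact_force: [-0.6, -0.3, -0.5]
gripper_width: 1.0
grasp_force: 0.0
```

Run:
```python
from h import *
e,a,o=pose();print(e,a,o["contact_force"],o["gripper_width"])
p=bot.read_camera("wrist");P=cloud(p);coaster(P,p,.5703,.332,z=(.07,.085));cup(P,.61,.148,.059)
s=bot.read_camera("side");P=cloud(s);coaster(P,s,.61,.148)
cup(P,.61,.148,.059);cup(P,.487,-.066);cup(P,.435,.1)
go(.5703,.332,.0753,171)
```

```text
[0.57002925 0.33181484 0.19778676] 170.85734454505032 [-0.550179   -0.33099666 -0.53731042] 1.0000047870300601
coaster 7429 [571.8 332.2] [66. 98.] 81.7 z 0.0783
cup 868 [0.609  0.1487] res 0.001
coaster 473 [609.7 150.9] [65. 96.] 81.1 z 0.007
cup 143 [0.6095 0.1494] res 0.0012
cup 148 [ 0.4862 -0.0655] res 0.0013
cup 178 [0.4352 0.1014] res 0.0012
go [ 0.001   0.0019  0.1218 -0.3236]
```

Call:
send_rows(deltas="0 0.0005 0.04 0; 0 0.0005 0.075 0; 0 0.0005 0.1 0; 0 0.0005 0.1 0; 0 0.0005 0.1 0")

```text
t: 26.15
eef_pos: [0.5709, 0.3312, 0.0973]
tool_rot: [-0.0, 0.081, 0.997, -0.0]
contact_force: [0.7, -0.6, 0.2]
gripper_width: 0.999
grasp_force: 0.0
```

Call:
send_rows(deltas="0 0 0.01 0; 0 0 0.018 0; 0 0 0.022 0; 0 0 0.022 0; 0 0 0.022 0")

```text
t: 26.65
eef_pos: [0.5701, 0.3325, 0.075]
tool_rot: [0.0, 0.08, 0.997, 0.0]
contact_force: [0.6, -0.1, -0.6]
gripper_width: 1.002
grasp_force: 0.0
```

Run:
```python
from h import *
print(pose()[0]);go(.571,.3321,.0753,171)
```

```text
[0.57010027 0.33245217 0.07496045]
go [-0.0009 -0.0002 -0.0003 -0.1809]
```

Call:
send_rows(deltas="0 0 0 0; 0 0 0 0; 0 0 0 0; 0 0 0 0; 0 0 0 0", claw=0.6, force=25)

```text
t: 27.15
eef_pos: [0.5701, 0.3324, 0.0749]
tool_rot: [0.0, 0.08, 0.997, 0.0]
contact_force: [0.4, -0.7, -0.1]
gripper_width: 0.76
grasp_force: 30.9
```

Call:
send_rows(deltas="0 0 -0.005 0; 0 0 -0.015 0; 0 0 -0.04 0; 0 0 -0.08 0; 0 0 -0.1 0")

```text
t: 27.65
eef_pos: [0.5708, 0.3336, 0.1789]
tool_rot: [0.001, 0.08, 0.997, 0.001]
contact_force: [0.2, 0.1, -0.6]
gripper_width: 0.757
grasp_force: 30.9
```

Call:
send_rows(deltas="-0.008 -0.025 0 0; -0.021 -0.068 0 0; -0.035 -0.113 0 0; -0.049 -0.158 0 0; -0.063 -0.203 0 0")

```text
t: 28.15
eef_pos: [0.6, 0.12, 0.1758]
tool_rot: [0.0, 0.08, 0.997, -0.0]
contact_force: [0.6, -0.3, -0.3]
gripper_width: 0.761
grasp_force: 30.8
```

Call:
send_rows(deltas="-0.014 -0.045 0 0; -0.028 -0.09 0 0; -0.04 -0.127 0 0; -0.04 -0.127 0.03 0; -0.04 -0.127 0.06 0")

```text
t: 28.65
eef_pos: [0.6203, -0.0124, 0.1157]
tool_rot: [0.002, 0.082, 0.997, -0.0]
contact_force: [-0.1, 1.3, -0.4]
gripper_width: 0.762
grasp_force: 30.8
```

Run:
```python
from h import *
e,a,o=pose();print(e,a,o["contact_force"],o["gripper_width"])
s=bot.read_camera("side");P=cloud(s)
coaster(P,s,.62,-.01,z=(.08,.15));coaster(P,s,.5703,.332,z=(.07,.085))
cup(P,.61,.148,.059);cup(P,.487,-.066);cup(P,.435,.1)
w=bot.read_camera("wrist");P=cloud(w);coaster(P,w,.62,-.01,z=(.08,.15))
go(.62,-.01,.0045,171)
```

```text
[ 0.62029964 -0.01238265  0.11567282] 170.56488893919902 [-0.07652777  1.28741805 -0.37482882] 0.7617817520358122
coaster 455 [605.2  -9.7] [70. 67.] 82.9 z 0.118
coaster 1713 [570.2 333.3] [68. 96.] 81.3 z 0.0782
cup 181 [0.6091 0.1496] res 0.0012
cup 147 [ 0.4863 -0.0656] res 0.0014
cup 175 [0.4348 0.101 ] res 0.0012
coaster 21447 [617.  -12.4] [66. 96.] 80.6 z 0.1127
go [-0.0033  0.0016  0.1074 -0.2234]
```

Call:
send_rows(deltas="0 0 0.04 0; 0 0 0.07 0; 0 0 0.09 0; 0 0 0.098 0; 0 0 0.098 0")

```text
t: 29.25
eef_pos: [0.6192, -0.0096, 0.017]
tool_rot: [-0.0, 0.08, 0.997, 0.0]
contact_force: [-0.6, 0.7, -0.2]
gripper_width: 0.757
grasp_force: 30.8
```

Call:
send_rows(deltas="0 0 0.004 0; 0 0 0.007 0; 0 0 0.009 0; 0 0 0.009 0")

```text
t: 29.65
eef_pos: [0.6192, -0.0101, 0.008]
tool_rot: [0.0, 0.08, 0.997, -0.0]
contact_force: [0.2, 0.3, -0.0]
gripper_width: 0.758
grasp_force: 30.8
```

Call:
send_rows(deltas="0 0 0.001 0; 0 0 0.002 0; 0 0 0.002 0")

```text
t: 29.95
eef_pos: [0.619, -0.01, 0.0057]
tool_rot: [-0.0, 0.08, 0.997, -0.0]
contact_force: [0.2, 0.9, -0.1]
gripper_width: 0.756
grasp_force: 30.8
```

Call:
send_rows(deltas="0 0 0.001 0; 0 0 0.0015 0; 0 0 0.0015 0")

```text
t: 30.25
eef_pos: [0.6191, -0.0099, 0.0047]
tool_rot: [0.0, 0.08, 0.997, -0.0]
contact_force: [-0.8, -1.1, 5.3]
gripper_width: 0.755
grasp_force: 31.3
```

Call:
send_rows(deltas="0 0 0 0; 0 0 0 0; 0 0 0 0", claw=1)

```text
t: 30.55
eef_pos: [0.619, -0.0099, 0.0042]
tool_rot: [-0.0, 0.08, 0.997, 0.0]
contact_force: [0.1, 0.2, 0.4]
gripper_width: 1.0
grasp_force: 0.0
```

Call:
send_rows(deltas="0 0 -0.03 0; 0 0 -0.07 0; 0 0 -0.11 0; 0.03 -0.019 -0.13 0; 0.07 -0.044 -0.13 0")

```text
t: 31.05
eef_pos: [0.5458, -0.0406, 0.1377]
tool_rot: [0.004, 0.079, 0.997, 0.001]
contact_force: [0.3, -0.9, 0.0]
gripper_width: 1.002
grasp_force: 0.0
```

Call:
send_rows(deltas="0.035 -0.022 0 0; 0.052 -0.033 0 0; 0.052 -0.033 0.03 0; 0.052 -0.033 0.04 0; 0.052 -0.033 0.04 0")

```text
t: 31.55
eef_pos: [0.4855, -0.0662, 0.0932]
tool_rot: [-0.001, 0.08, 0.997, 0.0]
contact_force: [0.2, -0.5, -0.3]
gripper_width: 0.999
grasp_force: 0.0
```

Run:
```python
from h import *
e,a,o=pose();print(e,a,o["t"])
w=bot.read_camera("wrist");P=cloud(w);cup(P,.4863,-.066);coaster(P,w,.618,-.01)
s=bot.read_camera("side");P=cloud(s);cup(P,.4863,-.066);coaster(P,s,.618,-.01);cup(P,.435,.1);cup(P,.61,.148,.059)
go(.4863,-.0662,.03,171)
```

```text
[ 0.48551767 -0.06615708  0.09322068] 170.84283747808803 31.55
cup 1774 [ 0.4856 -0.0673] res 0.0011
coaster 3235 [613.8 -18.2] [50. 88.] 80.8 z 0.0073
cup 124 [ 0.4866 -0.0655] res 0.0016
coaster 662 [620.3  -7.5] [66. 95.] 81.6 z 0.0072
cup 175 [0.435  0.1011] res 0.0012
cup 177 [0.6092 0.1494] res 0.0011
go [ 0.0007 -0.0006  0.0647 -0.1338]
```

Call:
send_rows(deltas="0 0 0.03 0; 0 0 0.05 0; 0 0 0.063 0; 0 0 0.063 0; 0 0 0.063 0")

```text
t: 32.15
eef_pos: [0.4871, -0.066, 0.032]
tool_rot: [0.0, 0.08, 0.997, 0.0]
contact_force: [-0.1, -0.0, 0.2]
gripper_width: 1.002
grasp_force: 0.0
```

Call:
send_rows(deltas="0 0 0 0; 0 0 0 0; 0 0 0 0; 0 0 0 0; 0 0 0 0", claw=0.5, force=30)

```text
t: 32.65
eef_pos: [0.4871, -0.0666, 0.0325]
tool_rot: [0.001, 0.08, 0.997, -0.0]
contact_force: [-1.7, -0.3, 6.9]
gripper_width: 0.692
grasp_force: 30.9
```

Call:
send_rows(deltas="0 0 -0.01 0; 0 0 -0.03 0; 0 0 -0.05 0; 0 0 -0.06 0; 0 0 -0.06 0")

```text
t: 33.15
eef_pos: [0.4872, -0.0667, 0.0928]
tool_rot: [0.001, 0.08, 0.997, -0.0]
contact_force: [0.8, -0.0, -1.8]
gripper_width: 0.695
grasp_force: 33.2
```

Run:
```python
from h import *
e,a,o=pose();print(e,a,o["contact_force"],o["gripper_width"])
go(.618,-.010,.0374,171)
w=bot.read_camera("wrist");P=cloud(w);coaster(P,w,.618,-.01)
```

```text
[ 0.48724885 -0.06667676  0.09277932] 170.78172743969571 [ 0.76594052 -0.0224794  -1.84962957] 0.6946189848588887
go [-0.12    0.0769  0.0554 -0.2183]
coaster 804 [615.1 -33.7] [19. 65.] 80.6 z 0.0073
```

Call:
send_rows(deltas="-0.023 0.015 0 0; -0.06 0.038 0 0; -0.097 0.062 0 0; -0.12 0.077 0 0; -0.12 0.077 0 0")

```text
t: 33.7
eef_pos: [0.6197, -0.0067, 0.0904]
tool_rot: [0.001, 0.079, 0.997, 0.002]
contact_force: [-0.0, 0.1, -2.1]
gripper_width: 0.693
grasp_force: 33.3
```

Call:
send_rows(deltas="0 0 0.01 0; 0 0 0.03 0; 0 0 0.042 0; 0 0 0.042 0; 0 0 0.042 0")

```text
t: 34.2
eef_pos: [0.6163, -0.01, 0.0486]
tool_rot: [-0.001, 0.08, 0.997, -0.0]
contact_force: [-1.3, -0.4, -2.1]
gripper_width: 0.693
grasp_force: 33.4
```

Run:
```python
from h import *
e,a,o=pose();print(e,a,o["contact_force"],o["gripper_width"])
go(.618,-.010,.0395)
w=bot.read_camera("wrist");P=cloud(w);coaster(P,w,.618,-.01);cup(P,.618,-.01,e[2]+.0195)
```

```text
[ 0.61632215 -0.00998256  0.04864413] 170.79739803594916 [-1.32076911 -0.43931776 -2.10897675] 0.6927210331610014
go [-0.0017  0.0003  0.0091  0.    ]
coaster 4167 [594.1  -6.3] [66. 44.] 80.4 z 0.0073
cup 4811 [ 0.6146 -0.0105] res 0.0021
```

Call:
send_rows(deltas="-0.004 0.0005 0.003 0; -0.004 0.0005 0.006 0; -0.004 0.0005 0.008 0; -0.004 0.0005 0.009 0; -0.004 0.0005 0.009 0")

```text
t: 34.75
eef_pos: [0.6209, -0.0098, 0.0401]
tool_rot: [-0.0, 0.08, 0.997, -0.0]
contact_force: [0.4, -1.0, -2.4]
gripper_width: 0.695
grasp_force: 33.4
```

Call:
send_rows(deltas="0 0 0.001 0; 0 0 0.001 0")

```text
t: 34.95
eef_pos: [0.6211, -0.0097, 0.0397]
tool_rot: [0.0, 0.08, 0.997, -0.0]
contact_force: [-1.3, -0.0, 1.0]
gripper_width: 0.693
grasp_force: 33.6
```

Call:
send_rows(deltas="0 0 0.001 0; 0 0 0.001 0")

```text
t: 35.15
eef_pos: [0.6212, -0.0096, 0.0396]
tool_rot: [0.0, 0.08, 0.997, -0.0]
contact_force: [-5.2, 0.1, 10.5]
gripper_width: 0.695
grasp_force: 34.4
```

Call:
send_rows(deltas="0 0 0 0; 0 0 0 0; 0 0 0 0", claw=1)

```text
t: 35.45
eef_pos: [0.6212, -0.0098, 0.0382]
tool_rot: [0.0, 0.08, 0.997, 0.0]
contact_force: [-0.6, 0.8, 0.5]
gripper_width: 1.0
grasp_force: 0.0
```

Call:
send_rows(deltas="0 0 -0.02 0; 0 0 -0.06 0; 0 0 -0.1 0; 0 0 -0.14 0; 0.006 0.019 -0.158 0")

```text
t: 35.95
eef_pos: [0.6205, 0.0078, 0.2013]
tool_rot: [0.003, 0.082, 0.997, -0.0]
contact_force: [1.1, 0.1, 0.1]
gripper_width: 0.998
grasp_force: 0.0
```

Call:
send_rows(deltas="0.014 0.045 0 0; 0.028 0.09 0 0; 0.043 0.135 0 0; 0.057 0.18 0 0; 0.071 0.225 0 0")

```text
t: 36.45
eef_pos: [0.5827, 0.2462, 0.197]
tool_rot: [-0.0, 0.08, 0.997, 0.0]
contact_force: [0.6, -0.2, -0.7]
gripper_width: 1.001
grasp_force: 0.0
```

Call:
send_rows(deltas="0.014 0.045 0 0; 0.0275 0.085 0 0; 0.0275 0.085 0 0; 0.0275 0.085 0 0; 0.0275 0.085 0 0")

```text
t: 36.95
eef_pos: [0.5706, 0.3308, 0.1963]
tool_rot: [0.0, 0.081, 0.997, -0.001]
contact_force: [0.2, -0.7, -0.1]
gripper_width: 1.001
grasp_force: 0.0
```

Run:
```python
from h import *
e,a,o=pose();print(e,a,o["contact_force"],o["gripper_width"],o["t"])
p=bot.read_camera("wrist");P=cloud(p);coaster(P,p,.5703,.332,z=(.07,.085));cup(P,.61,.148,.059)
for n in("side","top"):
  s=bot.read_camera(n);P=cloud(s);coaster(P,s,.62,-.01)
  cup(P,.62,-.01,.059);cup(P,.61,.148,.059);cup(P,.435,.1)
go(.5705,.332,.0753,171)
```

```text
[0.57062517 0.33075197 0.19625578] 170.76394852836322 [ 0.19593529 -0.67258655 -0.12260013] 1.001237803934166 36.95
coaster 7516 [571.8 332.2] [66. 98.] 81.4 z 0.0783
cup 880 [0.609  0.1486] res 0.001
coaster 131 [585.1  -2.7] [64. 24.] 82.1 z 0.0072
cup 149 [ 0.6202 -0.0084] res 0.0015
cup 148 [0.6094 0.1494] res 0.0011
cup 182 [0.4352 0.1008] res 0.0012
coaster 160 [589.8  -5.5] [65. 37.] 90.0 z 0.0069
cup 77 [ 0.6214 -0.0091] res 0.0011
cup 57 [0.6103 0.1489] res 0.001
cup? 0.435 0.1 0
go [ 0.001   0.0018  0.1209 -0.3271]
```

Call:
send_rows(deltas="0 0.0005 0.04 0; 0 0.0005 0.075 0; 0 0.0005 0.099 0; 0 0.0005 0.099 0; 0 0.0005 0.099 0")

```text
t: 37.6
eef_pos: [0.571, 0.3317, 0.0978]
tool_rot: [-0.0, 0.081, 0.997, 0.0]
contact_force: [-1.0, -0.2, 1.0]
gripper_width: 1.003
grasp_force: 0.0
```

Call:
send_rows(deltas="0 0 0.01 0; 0 0 0.018 0; 0 0 0.0215 0; 0 0 0.0215 0; 0 0 0.0215 0")

```text
t: 38.1
eef_pos: [0.5706, 0.3323, 0.076]
tool_rot: [0.0, 0.08, 0.997, 0.0]
contact_force: [-0.4, -0.4, 0.4]
gripper_width: 1.004
grasp_force: 0.0
```

Run:
```python
from h import *
print(pose()[0]);go(.571,.3321,.0753,171)
```

```text
[0.57062428 0.33231187 0.07597871]
go [-4.000e-04 -1.000e-04  7.000e-04 -1.866e-01]
```

Call:
send_rows(deltas="0 0 0.0007 0; 0 0 0.0007 0; 0 0 0.0007 0; 0 0 0.0007 0; 0 0 0.0007 0", claw=0.6, force=25)

```text
t: 38.6
eef_pos: [0.5706, 0.3323, 0.0752]
tool_rot: [0.0, 0.08, 0.997, 0.0]
contact_force: [0.2, 0.4, -0.3]
gripper_width: 0.754
grasp_force: 30.6
```

Call:
send_rows(deltas="0 0 -0.005 0; 0 0 -0.015 0; 0 0 -0.04 0; 0 0 -0.08 0; 0 0 -0.1 0")

```text
t: 39.1
eef_pos: [0.5713, 0.3335, 0.1792]
tool_rot: [0.001, 0.08, 0.997, 0.001]
contact_force: [-0.6, 0.8, -0.1]
gripper_width: 0.754
grasp_force: 30.5
```

Call:
send_rows(deltas="0.001 -0.025 0 0; 0.003 -0.07 0 0; 0.006 -0.118 0 0; 0.008 -0.166 0 0; 0.01 -0.214 0 0")

```text
t: 39.6
eef_pos: [0.526, 0.1209, 0.1759]
tool_rot: [0.0, 0.08, 0.997, -0.0]
contact_force: [0.7, 0.2, 0.6]
gripper_width: 0.759
grasp_force: 30.5
```

Call:
send_rows(deltas="0.002 -0.048 0 0; 0.005 -0.096 0 0; 0.007 -0.144 0 0; 0.009 -0.176 0.025 0; 0.009 -0.176 0.06 0")

```text
t: 40.1
eef_pos: [0.49, -0.0561, 0.1161]
tool_rot: [0.002, 0.085, 0.996, -0.002]
contact_force: [0.8, -0.3, 0.5]
gripper_width: 0.756
grasp_force: 30.5
```

Run:
```python
from h import *
e,a,o=pose();print(e,a,o["contact_force"],o["gripper_width"])
s=bot.read_camera("side");P=cloud(s)
coaster(P,s,.5703,.332,z=(.07,.085))
cup(P,.62,-.01,.059);cup(P,.61,.148,.059);cup(P,.435,.1)
w=bot.read_camera("wrist");P=cloud(w);coaster(P,w,.49,-.05,z=(.08,.15))
go(.49,-.05,.0045,171)
```

```text
[ 0.49003781 -0.05614203  0.11606755] 170.2882125436955 [ 0.84136568 -0.28657799  0.46663877] 0.7559704888051582
coaster 1715 [570.2 333.5] [67. 97.] 81.4 z 0.0782
cup 140 [ 0.6205 -0.0085] res 0.0015
cup 190 [0.5931 0.1689] res 0.0012
cup 182 [0.435  0.1009] res 0.0012
coaster 21488 [486.5 -54.2] [66. 96.] 80.5 z 0.1131
go [-0.003   0.0018  0.1082 -0.3277]
```

Cup 1 has been knocked to (0.593, 0.169), about 26 mm off its coaster's middle. I'll finish this coaster first and then put the cup right.

Call:
send_rows(deltas="0 0 0.04 0; 0 0 0.07 0; 0 0 0.09 0; 0 0 0.098 0; 0 0 0.098 0")

```text
t: 40.7
eef_pos: [0.4901, -0.0487, 0.0177]
tool_rot: [0.0, 0.079, 0.997, 0.0]
contact_force: [-0.8, -0.1, -0.5]
gripper_width: 0.756
grasp_force: 30.5
```

Call:
send_rows(deltas="0 0 0.004 0; 0 0 0.007 0; 0 0 0.009 0; 0 0 0.009 0")

```text
t: 41.1
eef_pos: [0.4896, -0.0499, 0.0083]
tool_rot: [0.0, 0.08, 0.997, -0.0]
contact_force: [-0.0, 0.4, -0.1]
gripper_width: 0.757
grasp_force: 30.5
```

Call:
send_rows(deltas="0 0 0.001 0; 0 0 0.002 0; 0 0 0.0035 0; 0 0 0.0035 0")

```text
t: 41.5
eef_pos: [0.4896, -0.0498, 0.0049]
tool_rot: [0.0, 0.08, 0.997, -0.0]
contact_force: [-1.9, -0.4, 5.1]
gripper_width: 0.756
grasp_force: 31.1
```

Call:
send_rows(deltas="0 0 0 0; 0 0 0 0; 0 0 0 0", claw=1)

```text
t: 41.8
eef_pos: [0.4895, -0.0497, 0.0045]
tool_rot: [-0.0, 0.08, 0.997, 0.0]
contact_force: [0.3, -0.4, 0.4]
gripper_width: 0.999
grasp_force: 0.0
```

Call:
send_rows(deltas="0 0 -0.03 0; 0 0 -0.07 0; 0 0 -0.11 0; 0 0 -0.14 0; 0 0 -0.14 0")

```text
t: 42.3
eef_pos: [0.4921, -0.0495, 0.1483]
tool_rot: [0.003, 0.08, 0.997, -0.0]
contact_force: [-0.1, 1.0, 0.6]
gripper_width: 1.0
grasp_force: 0.0
```

Run:
```python
from h import *
e,a,o=pose();print(e,a,o["contact_force"],o["t"])
s=bot.read_camera("side");P=cloud(s);save(s,"j.png",(200,400,120,340),3)
coaster(P,s,.61,.148);coaster(P,s,.49,-.05)
cup(P,.62,-.01,.059);cup(P,.593,.169,.059);cup(P,.593,.169,.052);cup(P,.435,.1)
w=bot.read_camera("wrist");P=cloud(w);coaster(P,w,.49,-.05);cup(P,.435,.1);coaster(P,w,.61,.148)
go(.435,.1003,.095,171)
```

```text
[ 0.49212231 -0.04954884  0.14830068] 170.79096648798506 [-0.10671395  1.04051026  0.64497155] 42.3
coaster 214 [648.9 154.7] [35. 77.] 22.0 z 0.0072
coaster 721 [489.1 -47.7] [69. 96.] 80.6 z 0.0073
cup 148 [ 0.6202 -0.0087] res 0.0015
cup 189 [0.593  0.1689] res 0.0012
cup 191 [0.5927 0.1692] res 0.001
cup 175 [0.4351 0.1009] res 0.0014
coaster 6421 [489.7 -50.5] [65. 95.] 81.0 z 0.0073
cup 1733 [0.4348 0.0981] res 0.001
coaster 3128 [609.2 147.2] [67. 96.] 80.8 z 0.007
go [ 0.078   0.1397  0.0498 -0.22  ]
```

View pics/j.png

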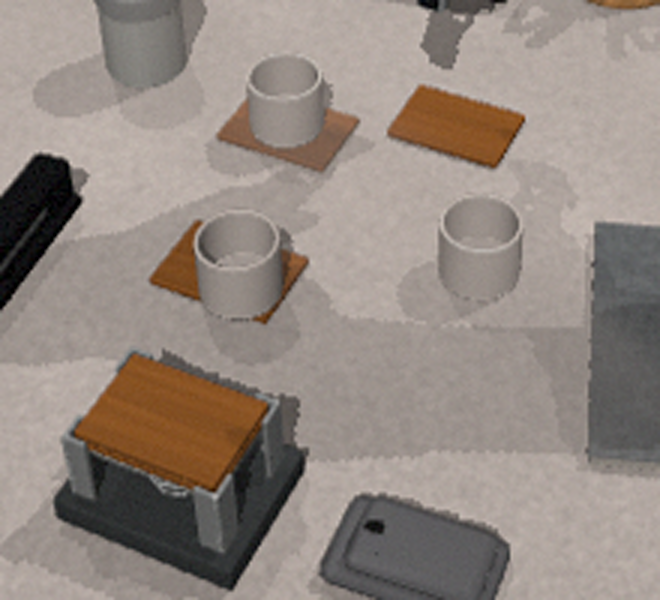

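The crop shows cup 1 at (240,265), shifted but still upright on its coaster. The third coaster at (455,125) is flat and free. Next I'll move cup 3.

Call:
send_rows(deltas="0.018 0.033 0 0; 0.04 0.072 0 0; 0.062 0.11 0 0; 0.078 0.139 0.02 0; 0.078 0.139 0.05 0")

```text
t: 42.9
eef_pos: [0.4336, 0.1046, 0.0944]
tool_rot: [0.001, 0.077, 0.997, 0.001]
contact_force: [0.8, -0.6, 0.5]
gripper_width: 0.997
grasp_force: 0.0
```

Call:
send_rows(deltas="0 0 0 0; 0 0 0 0; 0 0 0.02 0; 0 0 0.03 0; 0 0 0.03 0")

```text
t: 43.4
eef_pos: [0.4344, 0.099, 0.0641]
tool_rot: [-0.001, 0.081, 0.997, -0.0]
contact_force: [0.0, 0.2, -0.3]
gripper_width: 0.999
grasp_force: 0.0
```

Run:
```python
from h import *
print(pose()[0]);w=bot.read_camera("wrist");cup(cloud(w),.435,.1)
go(.435,.1,.031)
```

```text
[0.43439505 0.09903722 0.06410526]
cup 2495 [0.4341 0.0995] res 0.0011
go [-0.0002  0.0006  0.0337  0.    ]
```

Call:
send_rows(deltas="0 0.0005 0.015 0; 0 0.0005 0.028 0; 0 0.0005 0.033 0; 0 0.0005 0.033 0; 0 0.0005 0.033 0")

```text
t: 43.95
eef_pos: [0.4353, 0.1006, 0.0323]
tool_rot: [0.0, 0.08, 0.997, 0.0]
contact_force: [-0.1, 0.7, -0.7]
gripper_width: 1.001
grasp_force: 0.0
```

Call:
send_rows(deltas="0 0 0 0; 0 0 0 0; 0 0 0 0; 0 0 0 0; 0 0 0 0", claw=0.5, force=30)

```text
t: 44.45
eef_pos: [0.4352, 0.1004, 0.0324]
tool_rot: [0.001, 0.08, 0.997, -0.0]
contact_force: [-1.9, -1.0, 8.4]
gripper_width: 0.698
grasp_force: 30.5
```

Call:
send_rows(deltas="0 0 -0.01 0; 0 0 -0.03 0; 0 0 -0.05 0; 0 0 -0.06 0; 0 0 -0.06 0")

```text
t: 44.95
eef_pos: [0.4357, 0.1005, 0.0929]
tool_rot: [0.001, 0.08, 0.997, 0.0]
contact_force: [0.8, 1.1, -1.1]
gripper_width: 0.703
grasp_force: 33.1
```

Run:
```python
from h import *
e,a,o=pose();print(e,a,o["contact_force"],o["gripper_width"])
go(.4905,-.0502,.04)
```

```text
[0.43570397 0.1004865  0.0928678 ] 170.77527761298353 [ 0.75921754  1.06052937 -1.13796255] 0.7026135661367926
go [-0.0782 -0.14    0.0529  0.    ]
```

Call:
send_rows(deltas="-0.015 -0.025 0 0; -0.037 -0.066 0 0; -0.059 -0.106 0 0; -0.078 -0.14 0 0; -0.078 -0.14 0 0")

```text
t: 45.45
eef_pos: [0.4902, -0.0567, 0.0903]
tool_rot: [-0.0, 0.085, 0.996, -0.001]
contact_force: [0.4, 0.5, -1.0]
gripper_width: 0.698
grasp_force: 33.1
```

Call:
send_rows(deltas="0 0 0.01 0; 0 0 0.03 0; 0 0 0.042 0; 0 0 0.042 0; 0 0 0.042 0")

```text
t: 45.95
eef_pos: [0.4891, -0.0492, 0.0494]
tool_rot: [-0.0, 0.079, 0.997, 0.0]
contact_force: [0.4, -0.5, -1.6]
gripper_width: 0.701
grasp_force: 33.2
```

Run:
```python
from h import *
e,a,o=pose();print(e,a,o["contact_force"],o["gripper_width"])
w=bot.read_camera("wrist");P=cloud(w);coaster(P,w,.49,-.05);cup(P,.49,-.05,e[2]+.0195)
go(.4905,-.0502,.0395)
```

```text
[ 0.489093   -0.04917975  0.04935692] 170.91564928925558 [ 0.35193223 -0.52653065 -1.64409678] 0.7005043370598666
coaster 4647 [465.2 -46.4] [65. 46.] 80.9 z 0.0073
cup 4879 [ 0.4878 -0.0497] res 0.0021
go [-0.001  -0.0006  0.0103  0.    ]
```

Call:
send_rows(deltas="-0.002 0 0.003 0; -0.002 0 0.006 0; -0.002 0 0.008 0; -0.002 0 0.0095 0; -0.002 0 0.0095 0")

```text
t: 46.5
eef_pos: [0.4912, -0.0506, 0.0399]
tool_rot: [-0.0, 0.08, 0.997, -0.0]
contact_force: [-0.5, 0.0, -1.2]
gripper_width: 0.701
grasp_force: 33.2
```

Call:
send_rows(deltas="0 0 0.001 0; 0 0 0.0015 0; 0 0 0.0015 0")

```text
t: 46.8
eef_pos: [0.4915, -0.0506, 0.0395]
tool_rot: [0.0, 0.08, 0.997, -0.001]
contact_force: [-4.1, -0.2, 11.0]
gripper_width: 0.698
grasp_force: 34.1
```

Call:
send_rows(deltas="0 0 0 0; 0 0 0 0; 0 0 0 0", claw=1)

```text
t: 47.1
eef_pos: [0.4916, -0.0506, 0.0386]
tool_rot: [0.0, 0.08, 0.997, 0.0]
contact_force: [-0.6, -0.6, 0.0]
gripper_width: 0.998
grasp_force: 0.0
```

Call:
send_rows(deltas="0 0 -0.02 0; 0 0 -0.06 0; 0 0 -0.1 0; 0 0 -0.13 0; 0 0 -0.13 0")

```text
t: 47.6
eef_pos: [0.4941, -0.0503, 0.1724]
tool_rot: [0.004, 0.08, 0.997, -0.0]
contact_force: [0.3, -0.1, -0.6]
gripper_width: 0.997
grasp_force: 0.0
```

Run:
```python
from h import *
e,a,o=pose();print(e,a,o["contact_force"],o["t"])
s=bot.read_camera("side");P=cloud(s)
coaster(P,s,.61,.148);coaster(P,s,.49,-.05)
cup(P,.62,-.01,.059);cup(P,.593,.169,.059);cup(P,.49,-.05,.059)
go(.593,.168,.11,171)
```

```text
[ 0.49407673 -0.05029221  0.17235481] 170.79077795456203 [ 0.25718976 -0.11339171 -0.63268591] 47.6
coaster 216 [649.6 153. ] [35. 78.] 21.9 z 0.0073
coaster 364 [489.6 -48.1] [69. 96.] 82.1 z 0.0072
cup 146 [ 0.6201 -0.0088] res 0.0015
cup 191 [0.5931 0.1686] res 0.0012
cup 137 [ 0.4912 -0.0495] res 0.0014
go [-0.0639  0.232   0.0603 -0.2251]
```

Call:
send_rows(deltas="-0.008 0.03 0 0; -0.02 0.075 0 0; -0.033 0.12 0 0; -0.046 0.167 0 0; -0.058 0.21 0 0")

```text
t: 48.15
eef_pos: [0.5821, 0.1492, 0.1667]
tool_rot: [-0.001, 0.08, 0.997, -0.0]
contact_force: [0.8, 0.3, 0.6]
gripper_width: 0.998
grasp_force: 0.0
```

Call:
send_rows(deltas="-0.005 0.022 0 0; -0.005 0.022 0.03 0; -0.005 0.022 0.06 0; -0.005 0.022 0.08 0; -0.005 0.022 0.08 0")

```text
t: 48.65
eef_pos: [0.5877, 0.1671, 0.0839]
tool_rot: [-0.004, 0.08, 0.997, -0.002]
contact_force: [-0.5, -0.8, 0.6]
gripper_width: 1.0
grasp_force: 0.0
```

Run:
```python
from h import *
print(pose()[0]);w=bot.read_camera("wrist");P=cloud(w);cup(P,.593,.168,.059);coaster(P,w,.61,.148)
go(.593,.168,.038)
```

```text
[0.58773467 0.16707506 0.08392518]
cup 2105 [0.5925 0.1671] res 0.0011
coaster 2720 [609.7 148. ] [65. 96.] 81.1 z 0.0073
go [-0.0039  0.0008  0.0481  0.    ]
```

Call:
send_rows(deltas="-0.002 0 0 0; -0.002 0 0.015 0; -0.002 0 0.03 0; -0.002 0 0.047 0; -0.002 0 0.047 0")

```text
t: 49.2
eef_pos: [0.5907, 0.1669, 0.0384]
tool_rot: [-0.002, 0.08, 0.997, -0.001]
contact_force: [-1.3, -0.6, 0.0]
gripper_width: 1.001
grasp_force: 0.0
```

Call:
send_rows(deltas="0 0 0 0; 0 0 0 0; 0 0 0 0; 0 0 0 0; 0 0 0 0", claw=0.5, force=30)

```text
t: 49.7
eef_pos: [0.5931, 0.1683, 0.0423]
tool_rot: [0.001, 0.08, 0.997, 0.0]
contact_force: [0.9, 0.7, 3.8]
gripper_width: 0.694
grasp_force: 33.0
```

Call:
send_rows(deltas="0 0 -0.005 0; 0 0 -0.01 0; 0 0 -0.015 0; 0 0 -0.015 0; 0 0 -0.015 0")

```text
t: 50.2
eef_pos: [0.5927, 0.168, 0.0567]
tool_rot: [0.0, 0.08, 0.997, -0.0]
contact_force: [-0.3, -0.7, -1.7]
gripper_width: 0.696
grasp_force: 32.8
```

Run:
```python
from h import *
e,a,o=pose();print(e,a,o["contact_force"],o["gripper_width"])
w=bot.read_camera("wrist");P=cloud(w);cup(P,e[0],e[1],e[2]+.0195);coaster(P,w,.61,.148)
go(.6105,.148,e[2])
```

```text
[0.59266561 0.16798521 0.05674854] 170.8063198735208 [-0.26704446 -0.69687629 -1.68044168] 0.6959265710715878
cup 4043 [0.5925 0.1673] res 0.0023
coaster 2452 [584.9 151.9] [65. 46.] 80.9 z 0.0073
go [-0.0209 -0.0168 -0.0002  0.    ]
```

Call:
send_rows(deltas="-0.01 -0.008 0 0; -0.02 -0.016 0 0; -0.02 -0.0165 0 0; -0.02 -0.0165 0.006 0; -0.02 -0.0165 0.011 0")

```text
t: 50.75
eef_pos: [0.6094, 0.1487, 0.045]
tool_rot: [-0.0, 0.08, 0.997, 0.0]
contact_force: [0.3, 1.3, -1.9]
gripper_width: 0.696
grasp_force: 32.8
```

Call:
send_rows(deltas="0 0 0.001 0; 0 0 0.002 0; 0 0 0.003 0; 0 0 0.004 0; 0 0 0.004 0")

```text
t: 51.25
eef_pos: [0.6098, 0.1489, 0.0423]
tool_rot: [0.0, 0.08, 0.997, -0.0]
contact_force: [-1.4, -1.2, 3.7]
gripper_width: 0.693
grasp_force: 33.2
```

Run:
```python
from h import *
e,a,o=pose();print(e,a,o["contact_force"],o["gripper_width"])
```

```text
[0.60976102 0.14894738 0.04231677] 170.8286972396222 [-1.40287004 -1.21646805  3.6853916 ] 0.6927769887165894
```

Contact made. Release, rise clear, and check everything.

Call:
send_rows(deltas="0 0 0 0; 0 0 0 0; 0 0 0 0", claw=1)

```text
t: 51.55
eef_pos: [0.6099, 0.1486, 0.0416]
tool_rot: [0.0, 0.08, 0.997, 0.0]
contact_force: [0.4, -0.2, -0.0]
gripper_width: 1.005
grasp_force: 0.0
```

Call:
send_rows(deltas="0 0 -0.02 0; 0 0 -0.06 0; 0 0 -0.1 0; 0 0 -0.15 0; 0 0 -0.2 0")

```text
t: 52.05
eef_pos: [0.6092, 0.1489, 0.2449]
tool_rot: [0.0, 0.08, 0.997, 0.0]
contact_force: [0.9, -0.2, -0.6]
gripper_width: 0.995
grasp_force: 0.0
```

Call:
send_rows(deltas="0 0 0 0; 0 0 0 0; 0 0 0 0; 0 0 0 0; 0 0 0 0")

```text
t: 52.55
eef_pos: [0.6091, 0.1483, 0.2403]
tool_rot: [-0.001, 0.08, 0.997, -0.0]
contact_force: [0.2, 0.0, -0.4]
gripper_width: 1.003
grasp_force: 0.0
```

Run:
```python
from h import *
e,a,o=pose();print(e,o["t"],o["contact_force"])
S=bot.read_camera("side");save(S,"k.png",(80,400,80,460),2)
for n,s in(("side",S),("wrist",bot.read_camera("wrist")),("top",bot.read_camera("top"))):
  P=cloud(s);print(n)
  for x,y in((.61,.148),(.62,-.01),(.49,-.05)):coaster(P,s,x,y);cup(P,x,y,.059)
  coaster(P,s,.5703,.332,z=(.07,.085))
  for k in("teapot","trivet","stapler","mouse","tea_tin"):print(k,[np.round(r["xyz"],3) for r in bot.landmark_of(s,k)[:3]])
```

```text
[0.60914769 0.14828627 0.24030567] 52.55 [ 0.17155137  0.00330219 -0.42665158]
side
coaster 476 [609.  149.8] [67. 96.] 82.7 z 0.0072
cup 182 [0.6101 0.1494] res 0.0013
coaster 178 [590.1  -3.7] [65. 36.] 77.1 z 0.0073
cup 144 [ 0.6205 -0.0085] res 0.0013
coaster 366 [489.3 -49.3] [68. 95.] 81.8 z 0.0071
cup 136 [ 0.4914 -0.0497] res 0.0013
coaster 1718 [570.4 333.4] [68. 96.] 81.5 z 0.0782
teapot [array([ 0.198, -0.287, -0.   ]), array([ 0.392, -0.304,  0.013]), array([ 0.364, -0.442,  0.003])]
trivet [array([ 0.396, -0.303, -0.002]), array([ 0.558, -0.317, -0.   ])]
stapler [array([0.766, 0.175, 0.001])]
mouse [array([0.41 , 0.344, 0.   ]), array([ 0.391, -0.304,  0.008])]
tea_tin [array([ 0.62 , -0.01 , -0.002]), array([ 0.762, -0.065,  0.001])]
wrist
coaster 1151 [584.7 151.5] [65. 45.] 82.8 z 0.0073
cup 573 [0.6098 0.1474] res 0.001
coaster 1433 [619.5 -10.5] [65. 93.] 81.0 z 0.0075
cup 666 [ 0.6201 -0.0098] res 0.001
coaster 2273 [489.8 -49.9] [66. 95.] 80.7 z 0.0074
cup 994 [ 0.4917 -0.0506] res 0.001
coaster 7292 [570.9 332.6] [69. 96.] 80.7 z 0.0781
teapot []
trivet [array([0.768, 0.172, 0.001])]
stapler [array([0.769, 0.171, 0.002])]
mouse []
tea_tin [array([ 0.758, -0.062,  0.003])]
top
coaster 112 [572.3 163. ] [64. 30.] 53.9 z 0.007
cup? 0.61 0.148 14
coaster 31 [652.4 -42.1] [33. 16.] 32.5 z 0.0071
cup 40 [ 0.6212 -0.0088] res 0.001
no coaster
cup? 0.49 -0.05 0
coaster 779 [572.1 332.5] [67. 96.] 80.2 z 0.0776
teapot [array([ 0.365, -0.436,  0.002]), array([ 0.399, -0.303,  0.006]), array([ 0.196, -0.296,  0.002])]
trivet []
stapler []
mouse [array([ 0.416,  0.346, -0.002])]
tea_tin [array([ 0.769, -0.064, -0.004])]
```

View pics/k.png

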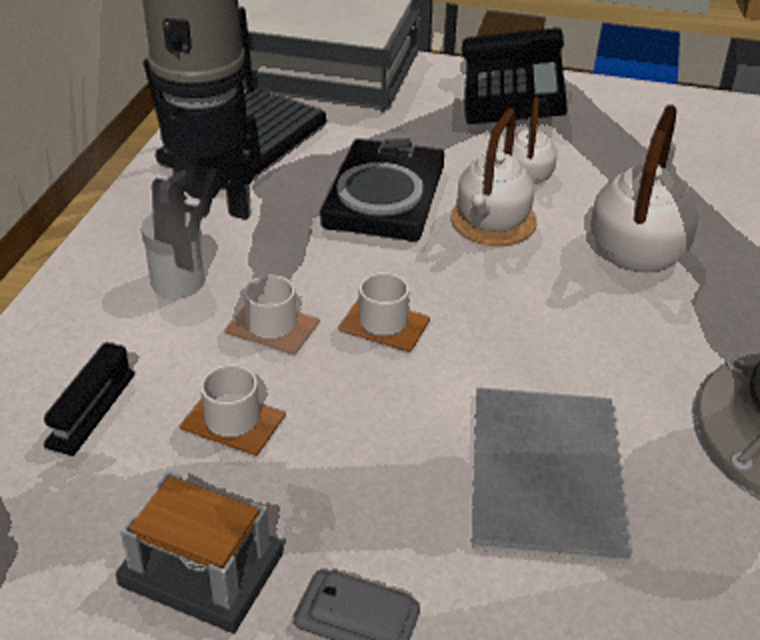

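The picture shows each cup centred on its own coaster, at (232,405), (270,310) and (384,305). The teapot is on the trivet at (495,200) and the spares are in the dispenser. Everything is in place, so I'm handing in.

```bash
python3 -c "
from station import bot
print(bot.hand_in())"
```

```text
the job is handed in; nothing more can be done
None
```

I handed the job in at about 53 s; the hand-in returned no verdict, but by my last measurements all three cups stand within about 3 mm of the middle of their own coasters, the two spare coasters are in the dispenser, the teapot is on the trivet within about 5 mm of its middle, the warmer is off, and the mouse, stapler and tea tin are within about 1 cm of where they started.

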